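# Load the cookie-marking roller

## Robot

A 6-joint arm with a two-finger parallel gripper is mounted at the origin on the work surface. World frame = base frame: x ahead of the robot, y to its left, z up, the work surface at z = 0. Lengths are in m, angles in rad, forces in N, time in s.
With the tool pointing down it reaches from about 0.325 to 0.85 m from the base axis. Payload 15.5 kg.
Tool frame: the origin (TCP) lies on the centre line of the jaws, within the pads' length; the fingertips stand bot.tcp_to_tips ahead of it and the grasp point (between the pads) lies 6 mm ahead of it (bot.tcp_to_tips is the distance from the TCP to the fingertips, in m); z points along the fingers, y is the line along which they close (so a half turn about z gives the same grasp; the last joint's range is limited). The gripper opens to 91 mm and grips with 3 to 60 N. Pads are 32 mm wide; open, the fingers measure 118 mm over their backs; the gripper's body (76 mm by 178 mm) begins 60 mm behind the grasp point.
Start: joints at [1.075, 0.494, 1.345, -0, 1.302, -0.096], TCP at [0.244, 0.575, 0.239] pointing down, gripper open.
Joint ranges: [-2.91, 2.91], [-0.82, 2.16], [0.22, 2.67], [-1.22, 4.37], [0.12, 2.79], [-3.08, 3.08]. Speed limits (rad/s): [1.89, 1.89, 2.57, 3.01, 3.01, 3.01].

## Interface

Orientations are given as a rotation vector (axis times angle).
In Python, from cell import bot gives the robot as it stands. The module is installed in compiled form; this text tells all that it offers.
- The arm moves only by the tool play_rows, never from a script. Its argument "rows" is a list of rows, each an object of numbers: "wx", "wy", "wz": the turn, a rotation vector about the tool's x, y, z in degrees; "dx", "dy", "dz": the shift along the tool's x, y, z in m; "gripper": the opening, from 0 (shut) to 1 (fully open). A call has exactly 5 rows; each row shifts and turns the commanded pose from where the row before left it, along the tool's axes as they then stand; what a row does not reach is not made up. A row lasts 1/10 s, in which the tool goes at most 50 mm and 8.59 degrees, less where a joint would pass 70% of its speed; a pose out of reach is approached as far as the arm can. A call with a gripper value outside its range is refused whole. The fingers move at their own pace and stop on an object; "squeeze" is the grip in N (left out, the last holds). Time passes only in rows, so rows that do not move let the fingers close, or fill a call up. It gives the time, the measured TCP pose, the force, the opening and the grip force at its end, in the units of the state.
- bot.read_state(): the state, without advancing time (a new reading comes with each control period).
- bot.grab_frame(name): name is "side" or "top" or "wrist"; returns a dict with "pixels" (420x560x3 uint8, blue, green, red), "fov_y" (degrees; the focal length in pixels is half the picture's height over the tangent of half this angle, whatever the lens; pixels are square), "cx", "cy" (the principal point, pixels), "k1" (the pictures are not rectified: a ray, as slopes to the right and down, at radius r is drawn at 1 + k1 r^2 times it, then the intrinsics apply), "R" (3x3) and "t" (3): a world point X has camera coordinates R X + t; the wrist camera has in their place "hand_eye" (4x4, takes a point from camera to tool coordinates, whose origin is the TCP and whose axes are the flange's). Camera axes: x right, y down, z forward; pixel columns grow to the right and rows downward; lengths in m; the calibration is good to about 2 mm. A picture is of the moment at which its call begins: read the wrist's pose just before it. There is no depth.
- bot.hand_in(): hands the job in; it is judged then, once.
The state is a dict: "t": time; "joint_positions": joint angles; "joint_velocities": joint speeds; "effort": joint torques, N m; "position": TCP position; "tool_rot": TCP orientation; "contact_force": force on the tool from outside, world axes, zero at the start; "torque": the same for the moment, N m; "width": finger opening in m; "gripper_force": force on a finger pad.
Only numpy, scipy, OpenCV 4.12 (cv2) and the standard library are available. Lean on these libraries where they do the work, as an engineer would, in place of code of your own. Each camera call takes 0.05 s, during which the arm holds its last target. There are 200 camera calls.

## Task

Make up the cookie-marking roller: slide the green ring onto the steel rod first, then the blue ring in front of it, and last fit the black end cap fully over the rod's free end. Let all of them hang at rest on the rod, and leave the yellow ring in the rack.

Things in the scene. Friction and masses are not known exactly. Their poses are not given: they have to be found in the camera images.
- rod_tip (a point): Free end of a fixed level steel rod, 12 mm thick, 190 mm long, axis 115 mm above the table. Point on the axis at the end; x runs along the rod from the free end (robot side) to the post at 190 mm, whose top is level with the axis; z up. Rings and cap need 90 mm of rod, the rest is finger room. A part let go hangs by its bore, centre about 11 mm below the axis; a push slides it.
- green_ring: Green ring, on edge like a wheel in a white rack of four cradles 88 mm apart, mixed order. 80 mm outside diameter, 26 mm thick, through bore 34 mm, so 23 mm of wall above the bore; 100 g. Origin at its centre, x = bore axis (level). Pinch it from above across the 26 mm, at the top of the rim. Goes on first, nearest the post.
- blue_ring: Blue ring, on edge like a wheel in a white rack of four cradles 88 mm apart, mixed order. 80 mm outside diameter, 26 mm thick, through bore 34 mm, so 23 mm of wall above the bore; 100 g. Origin at its centre, x = bore axis (level). Pinch it from above across the 26 mm, at the top of the rim. Goes on second.
- end_cap: Black cap, on edge in the same rack, 80 mm across, 44 mm thick, 180 g. Blind bore 34 mm wide, 38 mm deep, open on the white-rimmed +x face (away from the robot). Origin at its centre: mouth at x = +22 mm, bore floor at -16 mm; x = bore axis (level). Pinch from above across the 44 mm at the top of the rim (wall above bore 23 mm). With under 25 mm of rod inside it tips off.
- yellow_ring: Yellow ring, on edge like a wheel in a white rack of four cradles 88 mm apart, mixed order. 80 mm outside diameter, 26 mm thick, through bore 34 mm, so 23 mm of wall above the bore; 100 g. Origin at its centre, x = bore axis (level). Pinch it from above across the 26 mm, at the top of the rim. Not wanted: it stays in the rack.
Not all that is in view belongs to the job. There is more than one size of the end_cap; the job needs the largest. Leave any red look-alike of the green_ring alone.

How it is judged:
By the outcome, as a careful person would: the job done as asked, in the order asked, and still so for the second after the job is handed in, with the robot touching nothing.
It also fails if it takes over 69 s, if anything falls off the work surface, if the arm or the gripper's body presses on something with over 40 N, if the wrist force passes 120 N, or if a joint passes its speed limit or range.

## Working session

There is one attempt and no reset: what is moved stays moved. The work goes in short steps, Python scripts to look and compute and a tool call to move; the robot and the scene stay as the last step left them, time stands still between calls to the robot, and variables do not carry over. Pictures are saved under pics/ and viewed, at most 10 in all, crops included, and the job is handed in when it is done.

Besides the shell and the picture viewer there is one more tool, called after "Request:" as name([rows], argument=value, ...), one row to a line, values as JSON. play_rows: Moves the arm, as the interface text tells. Its arguments: {"type":"object","properties":{"rows":{"type":"array"},"squeeze":{"type":"number"}},"required":["rows"]}

```bash
mkdir -p pics; cat > h.py <<'E'
import numpy as np, cv2
from cell import bot
from scipy.spatial.transform import Rotation as Ro
def grab(n):
    s=bot.read_state(); f=bot.grab_frame(n); f['s']=s
    h,w=f['pixels'].shape[:2]; fl=h/2/np.tan(np.radians(f['fov_y']/2))
    f['K']=np.array([[fl,0,f['cx']],[0,fl,f['cy']],[0,0,1.]])
    if 'R' not in f or f.get('R') is None:
        T=np.eye(4);T[:3,:3]=Ro.from_rotvec(s['tool_rot']).as_matrix();T[:3,3]=s['position']
        C=T@np.array(f['hand_eye']);f['R']=C[:3,:3].T;f['t']=-C[:3,:3].T@C[:3,3]
    f['R']=np.array(f['R']);f['t']=np.array(f['t']);f['d']=np.array([f['k1'],0,0,0,0.])
    return f
def ray(f,p):
    q=cv2.undistortPoints(np.array([[p]],float),f['K'],f['d']).ravel()
    return -f['R'].T@f['t'], f['R'].T@np.array([q[0],q[1],1])
def onplane(f,p,v,ax=2):
    c,d=ray(f,p); return c+d*(v-c[ax])/d[ax]
def tri(f,p,g,q):
    a,u=ray(f,p);b,v=ray(g,q)
    st=np.linalg.lstsq(np.c_[u,-v],b-a,rcond=None)[0]
    P,Q=a+u*st[0],b+v*st[1]; return (P+Q)/2,np.linalg.norm(P-Q)
def proj(f,X):
    return cv2.projectPoints(np.array(X,float).reshape(-1,3),cv2.Rodrigues(f['R'])[0],f['t'],f['K'],f['d'])[0].reshape(-1,2)
def blobs(f,lo,hi,amin=60):
    m=cv2.inRange(cv2.cvtColor(f['pixels'],cv2.COLOR_BGR2HSV),np.array(lo),np.array(hi))
    n,l,s,c=cv2.connectedComponentsWithStats(m)
    return m,[(s[i].tolist(),c[i].round(1).tolist()) for i in range(1,n) if s[i][4]>amin]
COL=dict(green=((40,80,30),(85,255,255)),blue=((95,100,30),(130,255,255)),yellow=((20,100,60),(35,255,255)),red=((0,120,50),(8,255,255)),black=((0,0,0),(180,255,45)))
E
python3 - <<'E'
from h import *
for n in('top','side'):
    f=grab(n);cv2.imwrite(f'pics/{n}0.png',f['pixels'])
    print(n,(-f['R'].T@f['t']).round(3),f['R'].round(2).tolist())
    for c in COL: print(c,blobs(f,*COL[c])[1])
s=bot.read_state();print(s['position'],s['tool_rot'],bot.tcp_to_tips,s['t'],Ro.from_rotvec(s['tool_rot']).as_matrix().round(3))
E
```

```text
top [ 0.301 -0.124  1.108] [[-0.0, -1.0, 0.0], [-0.99, 0.0, -0.16], [0.16, -0.0, -0.99]]
green [([283, 202, 32, 14, 300], [298.8, 208.2]), ([460, 352, 52, 68, 1077], [499.0, 388.1])]
blue [([320, 207, 29, 9, 142], [334.5, 210.3]), ([320, 213, 28, 6, 69], [333.0, 215.7])]
yellow [([333, 59, 20, 9, 80], [342.4, 62.7]), ([143, 61, 25, 10, 83], [154.5, 64.7]), ([0, 67, 32, 6, 72], [12.2, 70.7]), ([310, 74, 20, 7, 72], [320.8, 76.1]), ([118, 76, 20, 7, 62], [128.1, 77.9]), ([150, 85, 130, 19, 776], [223.2, 94.3]), ([429, 91, 47, 14, 281], [448.9, 99.0]), ([47, 93, 22, 22, 376], [57.3, 103.8]), ([20, 96, 22, 23, 376], [30.5, 106.9]), ([0, 99, 16, 23, 286], [6.5, 110.0]), ([437, 112, 40, 8, 93], [459.5, 115.9]), ([264, 119, 54, 9, 192], [286.4, 123.9]), ([78, 124, 41, 3, 80], [97.5, 125.5]), ([463, 124, 28, 3, 67], [476.0, 125.2]), ([198, 128, 46, 10, 220], [223.4, 132.8]), ([413, 128, 78, 11, 355], [443.9, 132.1]), ([46, 131, 22, 23, 153], [58.9, 143.8]), ([18, 134, 23, 23, 396], [29.1, 145.1]), ([0, 137, 14, 23, 256], [5.6, 147.8]), ([349, 139, 82, 21, 903], [382.4, 149.2]), ([192, 140, 3
[... 4036 characters left out ...]
.8, 396.9]), ([63, 383, 8, 30, 105], [66.8, 395.9])]
red [([341, 177, 20, 15, 253], [350.3, 184.2]), ([357, 231, 35, 37, 942], [374.2, 248.6])]
black [([0, 0, 133, 94, 3238], [91.3, 43.1]), ([3, 117, 102, 108, 2955], [80.0, 170.0]), ([248, 146, 57, 46, 567], [291.2, 166.2]), ([226, 180, 86, 27, 187], [269.9, 194.6]), ([445, 245, 94, 50, 1531], [484.7, 277.4]), ([302, 264, 46, 47, 1190], [329.8, 287.1]), ([256, 293, 16, 29, 380], [263.6, 307.3]), ([342, 329, 32, 33, 617], [356.2, 343.7]), ([0, 342, 27, 78, 469], [14.5, 389.7])]
[0.24367954 0.57520009 0.23839328] [-6.25244522e-01 -3.07840629e+00  1.64445988e-03] 0.025 0.1 [[-0.921  0.39  -0.001]
 [ 0.39   0.921 -0.001]
 [ 0.    -0.001 -1.   ]]
```

View pics/top0.png

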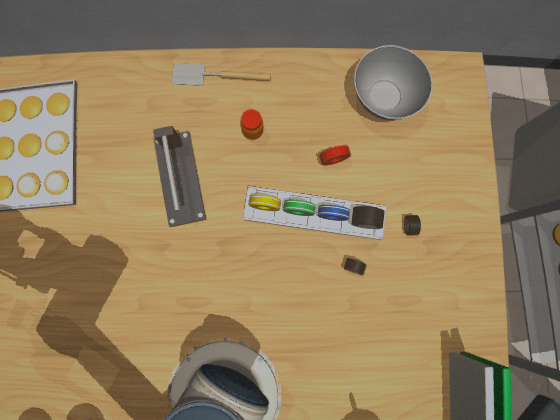

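View pics/side0.png

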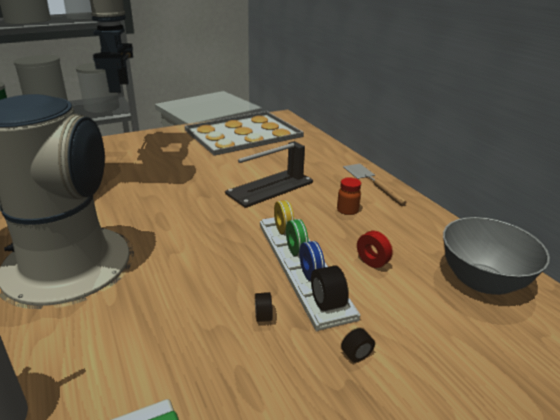

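The top view shows the rod (free end near (180,208), post near (165,137)). The rack is yellow (265,202), green (299,207), blue (334,212), big cap (368,215); the small caps at (355,266) and (412,225) are decoys. The side view agrees: green (294,235), blue (312,258), cap (330,287).

```bash
python3 - <<'E'
from h import *
f=grab('top');g=grab('side')
print(f['K'][0,0],f['k1'],g['K'][0,0],g['k1'])
a=f['pixels'][120:240,140:400];cv2.imwrite('pics/tc.png',cv2.resize(a,None,fx=3,fy=3,interpolation=cv2.INTER_CUBIC))
b=g['pixels'][135:325,215:360];cv2.imwrite('pics/sc.png',cv2.resize(b,None,fx=3,fy=3,interpolation=cv2.INTER_CUBIC))
for z in(0.055,0.095):
  for c,p in dict(ye=(265,202),gr=(299,207),bl=(334,212),ca=(368,215)).items(): print(z,c,onplane(f,p,z).round(3))
# rack corners on z~0.01, 
for p in((247,187),(386,206),(384,239),(244,219)): print(onplane(f,p,0.01).round(3))
E
```

```text
422.7819590908446 -0.11071664526798096 440.0049483664921 -0.06013664436904414
0.055 ye [ 0.488 -0.107  0.055]
0.055 gr [ 0.475 -0.193  0.055]
0.055 bl [ 0.462 -0.281  0.055]
0.055 ca [ 0.454 -0.368  0.055]
0.095 ye [ 0.48  -0.107  0.095]
0.095 gr [ 0.468 -0.19   0.095]
0.095 bl [ 0.455 -0.275  0.095]
0.095 ca [ 0.448 -0.358  0.095]
[ 0.536 -0.058  0.01 ]
[ 0.484 -0.427  0.01 ]
[ 0.396 -0.418  0.01 ]
[ 0.45  -0.051  0.01 ]
```

View pics/tc.png

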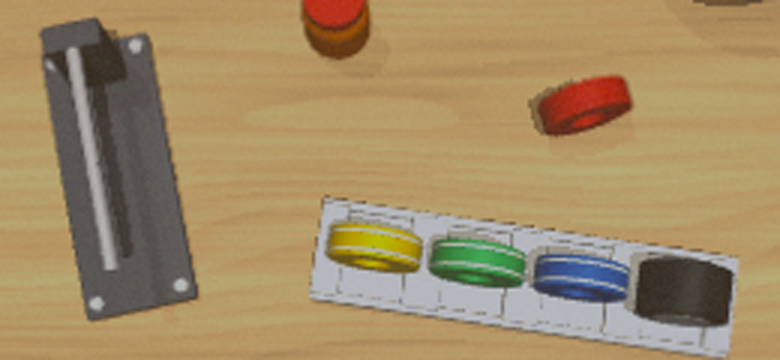

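View pics/sc.png

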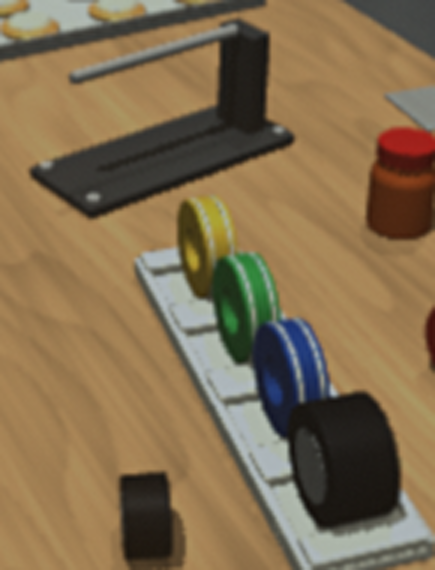

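The crops put the rod tip at top pixel (176.7,209.7) and side pixel (240,160.7), and the rod's post end at about (164,136) in the top view. The ring axes are perpendicular to the rack, and the cap's closed grey face points at the robot.

```bash
cat >> h.py <<'E'
def head(s): 
    y=Ro.from_rotvec(s['tool_rot']).as_matrix()[:,1]; return np.degrees(np.arctan2(y[1],y[0]))
def plan(P,hd,n,s=None):
    """rows from measured pose to TCP P with tool-y heading hd (deg), tool down"""
    s=s or bot.read_state();T=Ro.from_rotvec(s['tool_rot']);p=np.array(s['position'])
    h=np.radians(hd);y=np.array([np.cos(h),np.sin(h),0]);z=np.array([0,0,-1.]);x=np.cross(y,z)
    G=Ro.from_matrix(np.c_[x,y,z]);w=(T.inv()*G).as_rotvec()
    print('total turn',np.degrees(w).round(2),'shift mm',(T.inv().apply(P-p)*1e3).round(1))
    for i in range(n):
        Ti=T*Ro.from_rotvec(w*i/n); d=Ti.inv().apply((P-p)/n)
        print(i,d.round(4).tolist(),np.degrees(w/n).round(2).tolist())
E
python3 - <<'E'
from h import *
f=grab('top');g=grab('side')
tip,e=tri(f,(176.7,209.7),g,(240,160.7));print('tip tri',tip.round(4),e)
t=onplane(f,(176.7,209.7),.115);r=onplane(f,(164,135.7),.115);d=r-t
print('rod',t.round(4),r.round(4),np.linalg.norm(d),np.degrees(np.arctan2(d[1],d[0])))
w=grab('wrist');print(np.array(w['hand_eye']).round(3).tolist(),w['fov_y'])
plan(np.array([.44,-.24,.30]),-8,20)
E
```

```text
tip tri [0.4605 0.1032 0.1141] 0.003184527187176332
rod [0.4589 0.1035 0.115 ] [0.6442 0.1422 0.115 ] 0.18931613764982444 11.807312973823649
[[0.001, -0.97, -0.244, 0.068], [1.0, 0.001, 0.002, 0.001], [-0.001, -0.244, 0.97, -0.145], [0.0, 0.0, 0.0, 1.0]] 71.58739785094309
total turn [-1.000e-02  1.000e-02  7.504e+01] shift mm [-498.8 -674.3  -61. ]
0 [-0.0249, -0.0337, -0.0031] [-0.0, 0.0, 3.75]
1 [-0.0271, -0.032, -0.0031] [-0.0, 0.0, 3.75]
2 [-0.0291, -0.0302, -0.0031] [-0.0, 0.0, 3.75]
3 [-0.031, -0.0282, -0.0031] [-0.0, 0.0, 3.75]
4 [-0.0328, -0.0261, -0.0031] [-0.0, 0.0, 3.75]
5 [-0.0345, -0.0239, -0.0031] [-0.0, 0.0, 3.75]
6 [-0.0359, -0.0216, -0.0031] [-0.0, 0.0, 3.75]
7 [-0.0373, -0.0192, -0.0031] [-0.0, 0.0, 3.75]
8 [-0.0385, -0.0167, -0.0031] [-0.0, 0.0, 3.75]
9 [-0.0395, -0.0142, -0.0031] [-0.0, 0.0, 3.75]
10 [-0.0403, -0.0116, -0.0031] [-0.0, 0.0, 3.75]
11 [-0.041, -0.0089, -0.0031] [-0.0, 0.0, 3.75]
12 [-0.0415, -0.0062, -0.0031] [-0.0, 0.0, 3.75]
13 [-0.0418, -0.0035, -0.0031] [-0.0, 0.0, 3.75]
14 [-0.0419, -0.0007, -0.0031] [-0.0, 0.0, 3.75]
15 [-0.0419, 0.002, -0.0031] [-0.0, 0.0, 3.75]
16 [-0.0417, 0.0048, -0.0031] [-0.0, 0.0, 3.75]
17 [-0.0413, 0.0075, -0.0031] [-0.0, 0.0, 3.75]
18 [-0.0407, 0.0102, -0.0031] [-0.0, 0.0, 3.75]
19 [-0.0399, 0.0128, -0.0031] [-0.0, 0.0, 3.75]
```

Request:
play_rows([
  {"dx": -0.025,"dy": -0.034,"dz": -0.003,"wz": 3.75},
  {"dx": -0.027,"dy": -0.032,"dz": -0.003,"wz": 3.75},
  {"dx": -0.029,"dy": -0.03,"dz": -0.003,"wz": 3.75},
  {"dx": -0.031,"dy": -0.028,"dz": -0.003,"wz": 3.75},
  {"dx": -0.033,"dy": -0.026,"dz": -0.003,"wz": 3.75},
])

```text
validation failed for argument at $.ro...
```

Request:
play_rows([
  {"dx": -0.035,"dy": -0.024,"dz": -0.003,"wz": 3.75},
  {"dx": -0.036,"dy": -0.022,"dz": -0.003,"wz": 3.75},
  {"dx": -0.037,"dy": -0.019,"dz": -0.003,"wz": 3.75},
  {"dx": -0.039,"dy": -0.017,"dz": -0.003,"wz": 3.75},
  {"dx": -0.04,"dy": -0.014,"dz": -0.003,"wz": 3.75},
])

```text
validation failed for argument at $.ro...
```

Request:
play_rows([
  {"dx": -0.04,"dy": -0.012,"dz": -0.003,"wz": 3.75},
  {"dx": -0.041,"dy": -0.009,"dz": -0.003,"wz": 3.75},
  {"dx": -0.042,"dy": -0.006,"dz": -0.003,"wz": 3.75},
  {"dx": -0.042,"dy": -0.004,"dz": -0.003,"wz": 3.75},
  {"dx": -0.042,"dy": -0.001,"dz": -0.003,"wz": 3.75},
])

```text
validation failed for argument at $.ro...
```

Request:
play_rows([
  {"dx": -0.042,"dy": 0.002,"dz": -0.003,"wz": 3.75},
  {"dx": -0.042,"dy": 0.005,"dz": -0.003,"wz": 3.75},
  {"dx": -0.041,"dy": 0.008,"dz": -0.003,"wz": 3.75},
  {"dx": -0.041,"dy": 0.01,"dz": -0.003,"wz": 3.75},
  {"dx": -0.04,"dy": 0.013,"dz": -0.003,"wz": 3.75},
])

```text
validation failed for argument at $.ro...
```

```bash
python3 - <<'E'
from h import *
f=grab('wrist');cv2.imwrite('pics/w1.png',f['pixels']);s=f['s'];print(s['position'],head(s),s['t'],s['contact_force'])
for c in('green','blue','yellow','black'):
    m,b=blobs(f,*COL[c],amin=300)
    for st,ce in b: print(c,st,ce,onplane(f,ce,.09).round(4))
E
```

```text
[0.2438059  0.57541785 0.23877855] 67.03708675176317 0.35 [-0.59081754 -0.2667855  -0.46696995]
yellow [43, 0, 96, 47, 1618] [83.1, 17.0] [0.0149 0.4778 0.09  ]
yellow [30, 0, 150, 60, 1276] [103.4, 33.0] [0.0337 0.4881 0.09  ]
yellow [73, 0, 131, 62, 584] [136.6, 31.2] [0.0446 0.5169 0.09  ]
yellow [93, 0, 231, 87, 5259] [214.9, 29.1] [0.0714 0.5833 0.09  ]
yellow [174, 0, 199, 116, 7896] [287.5, 54.2] [0.1164 0.6358 0.09  ]
yellow [208, 56, 175, 76, 2550] [286.5, 101.0] [0.1538 0.6191 0.09  ]
yellow [9, 79, 91, 37, 1795] [57.7, 95.0] [0.0625 0.4196 0.09  ]
yellow [274, 92, 118, 58, 713] [334.4, 120.2] [0.1881 0.6551 0.09  ]
yellow [206, 117, 211, 117, 6565] [316.7, 184.9] [0.2405 0.6163 0.09  ]
yellow [346, 128, 58, 32, 611] [372.1, 143.8] [0.2235 0.6817 0.09  ]
yellow [0, 172, 33, 32, 545] [10.6, 185.6] [0.1176 0.3247 0.09  ]
yellow [391, 201, 39, 30, 551] [411.4, 213.5] [0.3075 0.6969 0.09  ]
yellow [30, 202, 73, 32, 636] [68.5, 217.1] [0.1703 0.3623 0.09  ]
yellow [101, 246, 29, 52, 453] [110.1, 272.3] [0.2426 0.37   0.09  ]
yellow [435, 246, 30, 52, 581] [452.5, 271.1] [0.3892 0.7203 0.09  ]
yellow [268, 306, 274, 18, 2552] [409.3, 315.7] [0.4245 0.6597 0.09  ]
black [149, 222, 70, 39, 1404] [186.6, 245.1] [0.247  0.4636 0.09  ]
black [302, 224, 116, 37, 1346] [376.0, 247.0] [0.3286 0.6507 0.09  ]
black [0, 233, 560, 187, 66206] [280.5, 346.9] [0.405  0.5064 0.09  ]
```

View pics/w1.png

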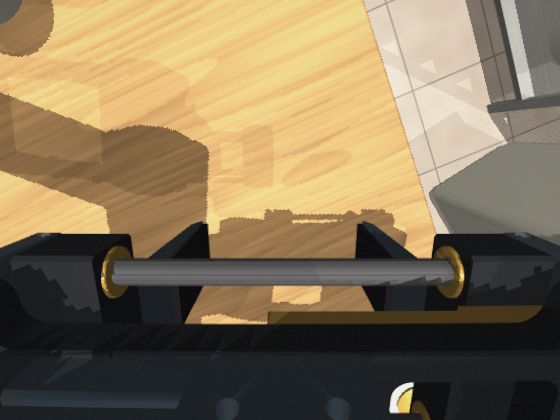

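The wrist view shows only table, with the fingers at (200,250) and (360,250). The move was refused, probably because every key is required in each row, so I'll test one call with all of them.

Request:
play_rows([
  {"wx": 0,"wy": 0,"wz": 3.75,"dx": -0.025,"dy": -0.034,"dz": -0.003,"gripper": 1},
  {"wx": 0,"wy": 0,"wz": 3.75,"dx": -0.027,"dy": -0.032,"dz": -0.003,"gripper": 1},
  {"wx": 0,"wy": 0,"wz": 3.75,"dx": -0.029,"dy": -0.03,"dz": -0.003,"gripper": 1},
  {"wx": 0,"wy": 0,"wz": 3.75,"dx": -0.031,"dy": -0.028,"dz": -0.003,"gripper": 1},
  {"wx": 0,"wy": 0,"wz": 3.75,"dx": -0.033,"dy": -0.026,"dz": -0.003,"gripper": 1},
], squeeze=20)

```text
t: 0.9
position: [0.2931, 0.3702, 0.2541]
tool_rot: [1.122, 2.934, 0.0]
contact_force: [1.2, 0.2, -0.1]
width: 0.0913
gripper_force: 0.0
```

Request:
play_rows([
  {"wx": 0,"wy": 0,"wz": 3.75,"dx": -0.035,"dy": -0.024,"dz": -0.003,"gripper": 1},
  {"wx": 0,"wy": 0,"wz": 3.75,"dx": -0.036,"dy": -0.022,"dz": -0.003,"gripper": 1},
  {"wx": 0,"wy": 0,"wz": 3.75,"dx": -0.037,"dy": -0.019,"dz": -0.003,"gripper": 1},
  {"wx": 0,"wy": 0,"wz": 3.75,"dx": -0.039,"dy": -0.017,"dz": -0.003,"gripper": 1},
  {"wx": 0,"wy": 0,"wz": 3.75,"dx": -0.04,"dy": -0.014,"dz": -0.003,"gripper": 1},
])

```text
t: 1.4
position: [0.3427, 0.165, 0.2692]
tool_rot: [1.585, 2.712, 0.001]
contact_force: [1.0, 0.2, -0.8]
width: 0.0912
gripper_force: 0.0
```

Request:
play_rows([
  {"wx": 0,"wy": 0,"wz": 3.75,"dx": -0.04,"dy": -0.012,"dz": -0.003,"gripper": 1},
  {"wx": 0,"wy": 0,"wz": 3.75,"dx": -0.041,"dy": -0.009,"dz": -0.003,"gripper": 1},
  {"wx": 0,"wy": 0,"wz": 3.75,"dx": -0.042,"dy": -0.006,"dz": -0.003,"gripper": 1},
  {"wx": 0,"wy": 0,"wz": 3.75,"dx": -0.042,"dy": -0.004,"dz": -0.003,"gripper": 1},
  {"wx": 0,"wy": 0,"wz": 3.75,"dx": -0.042,"dy": -0.001,"dz": -0.003,"gripper": 1},
])

```text
t: 1.9
position: [0.3909, -0.0401, 0.2843]
tool_rot: [2.006, 2.417, 0.001]
contact_force: [0.0, 0.9, -0.1]
width: 0.0914
gripper_force: 0.0
```

Request:
play_rows([
  {"wx": 0,"wy": 0,"wz": 3.75,"dx": -0.042,"dy": 0.002,"dz": -0.003,"gripper": 1},
  {"wx": 0,"wy": 0,"wz": 3.75,"dx": -0.042,"dy": 0.005,"dz": -0.003,"gripper": 1},
  {"wx": 0,"wy": 0,"wz": 3.75,"dx": -0.041,"dy": 0.008,"dz": -0.003,"gripper": 1},
  {"wx": 0,"wy": 0,"wz": 3.75,"dx": -0.041,"dy": 0.01,"dz": -0.003,"gripper": 1},
  {"wx": 0,"wy": 0,"wz": 3.75,"dx": -0.04,"dy": 0.013,"dz": -0.003,"gripper": 1},
])

```text
t: 2.4
position: [0.4409, -0.2445, 0.2991]
tool_rot: [2.373, 2.058, 0.0]
contact_force: [0.1, 0.1, -0.7]
width: 0.0909
gripper_force: 0.0
```

```bash
python3 - <<'E'
from h import *
f=grab('wrist');cv2.imwrite('pics/w2.png',f['pixels']);s=f['s'];print(s['position'],head(s),s['t'],s['contact_force'])
for c in('green','blue','yellow'):
    m,b=blobs(f,*COL[c],amin=1000)
    for st,ce in b: print(c,st,ce,onplane(f,ce,.09).round(4))
E
```

```text
[ 0.44086    -0.24451151  0.29914935] -8.140578440095288 2.4 [ 0.10089841  0.09770569 -0.65309993]
yellow [102, 0, 66, 224, 3268] [130.7, 69.9] [ 0.2922 -0.0805  0.09  ]
yellow [135, 0, 49, 222, 1624] [161.1, 126.6] [ 0.3118 -0.146   0.09  ]
yellow [381, 0, 22, 62, 1004] [391.0, 27.9] [ 0.5854 -0.0793  0.09  ]
yellow [506, 0, 27, 104, 1233] [517.9, 43.7] [ 0.7261 -0.1136  0.09  ]
yellow [88, 46, 53, 161, 1432] [115.5, 143.6] [ 0.2529 -0.1571  0.09  ]
yellow [475, 46, 17, 182, 1584] [482.7, 129.5] [ 0.6878 -0.2022  0.09  ]
yellow [330, 171, 36, 88, 1988] [346.8, 209.5] [ 0.519 -0.277  0.09 ]
yellow [268, 288, 274, 36, 2847] [402.2, 313.8] [ 0.5825 -0.4369  0.09  ]
```

View pics/w2.png

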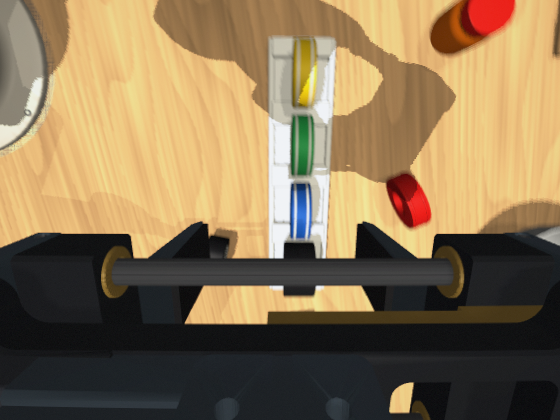

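The wrist view has the rack running vertically at about column 302: yellow (304,75), green (302,145), blue (300,210), cap (299,268) part-hidden behind the gripper. I'll measure the rim edges and heights next.

```bash
python3 - <<'E'
from h import *
f=grab('wrist');g=grab('side');print((-f['R'].T@f['t']).round(3))
C={'green':(270,335,105,185),'blue':(270,335,175,245),'yellow':(285,325,35,112)}
def bb(f,c,r):
    m,_=blobs(f,*COL[c]);x0,x1,y0,y1=r;k=np.zeros_like(m);k[y0:y1,x0:x1]=m[y0:y1,x0:x1]
    return k
for c,r in C.items():
    k=bb(f,c,r);ys,xs=np.nonzero(k);ym=int((np.percentile(ys,2)+np.percentile(ys,98))/2)
    print(c,ys.min(),ys.max(),xs.min(),xs.max())
    for y in(ym-8,ym,ym+8):
        q=np.nonzero(k[y])[0];L,R=onplane(f,(q.min()-.5,y),.09),onplane(f,(q.max()+.5,y),.09)
        print('  row',y,q.min(),q.max(),L.round(4),R.round(4),'w',np.linalg.norm(R-L).round(4),'mid',((L+R)/2).round(4))
# side: top row
S={'green':(280,310,210,260),'blue':(296,325,238,285),'yellow':(270,298,196,238)}
X={'green':(.468,-.19),'blue':(.456,-.277),'yellow':(.480,-.104)}
for c,r in S.items():
    k=bb(g,c,r);ys,xs=np.nonzero(k);print(c,'side top',ys.min(),'at',xs[ys==ys.min()].mean(),'bot',ys.max())
    th=np.linspace(0,2*np.pi,73);n=np.array([np.cos(np.radians(-8)),np.sin(np.radians(-8)),0]);u=np.array([-n[1],n[0],0])
    for zc in(.044,.048,.052,.056):
        P=[np.r_[X[c],zc]+a*n+.04*(np.cos(t)*u+np.sin(t)*np.array([0,0,1])) for a in(-.013,.013) for t in th]
        p=proj(g,P);print('  zc',zc,'rows',p[:,1].min().round(1),p[:,1].max().round(1),'cols',p[:,0].min().round(1),p[:,0].max().round(1),'obs',xs.min(),xs.max())
E
```

```text
[ 0.453 -0.181  0.444]
green 108 168 288 309
  row 130 288 309 [ 0.461  -0.1772  0.09  ] [ 0.4866 -0.181   0.09  ] w 0.0259 mid [ 0.4738 -0.1791  0.09  ]
  row 138 288 309 [ 0.4597 -0.1863  0.09  ] [ 0.4855 -0.1901  0.09  ] w 0.0261 mid [ 0.4726 -0.1882  0.09  ]
  row 146 288 309 [ 0.4584 -0.1955  0.09  ] [ 0.4843 -0.1993  0.09  ] w 0.0262 mid [ 0.4714 -0.1974  0.09  ]
blue 176 232 288 308
  row 196 288 308 [ 0.4497 -0.2557  0.09  ] [ 0.4755 -0.2595  0.09  ] w 0.0261 mid [ 0.4626 -0.2576  0.09  ]
  row 204 288 308 [ 0.4483 -0.2658  0.09  ] [ 0.4743 -0.2697  0.09  ] w 0.0263 mid [ 0.4613 -0.2677  0.09  ]
  row 212 288 308 [ 0.4468 -0.276   0.09  ] [ 0.473  -0.2799  0.09  ] w 0.0265 mid [ 0.4599 -0.278   0.09  ]
yellow 35 100 288 312
  row 59 288 311 [ 0.4719 -0.1012  0.09  ] [ 0.4984 -0.1051  0.09  ] w 0.0268 mid [ 0.4852 -0.1031  0.09  ]
  row 67 288 311 [ 0.4708 -0.1094  0.09  ] [ 0.4974 -0.1133  0.09  ] w 0.0269 mid [ 0.4841 -0.1113  0.09  ]
  row 75 288 311 [ 0.4696 -0.1177  0.09  ] [ 0.4964 -0.1216  0.09  ] w 0.0271 mid [ 0.483  -0.1196  0.09  ]
green side top 219 at 296.0 bot 255
  zc 0.044 rows 221.0 258.6 cols 282.5 306.2 obs 286 307
  zc 0.048 rows 219.5 257.2 cols 282.5 306.3 obs 286 307
  zc 0.052 rows 218.0 255.7 cols 282.6 306.4 obs 286 307
  zc 0.056 rows 216.4 254.2 cols 282.6 306.5 obs 286 307
blue side top 242 at 310.5 bot 279
  zc 0.044 rows 242.8 283.6 cols 296.2 322.8 obs 300 324
  zc 0.048 rows 241.2 282.1 cols 296.3 322.9 obs 300 324
  zc 0.052 rows 239.7 280.5 cols 296.4 323.1 obs 300 324
  zc 0.056 rows 238.1 279.0 cols 296.4 323.2 obs 300 324
yellow side top 200 at 285.0 bot 233
  zc 0.044 rows 202.3 237.3 cols 270.7 292.1 obs 274 294
  zc 0.048 rows 200.8 235.9 cols 270.7 292.2 obs 274 294
  zc 0.052 rows 199.4 234.5 cols 270.8 292.3 obs 274 294
  zc 0.056 rows 197.9 233.0 cols 270.8 292.3 obs 274 294
```

```bash
python3 - <<'E'
from h import *
plan(np.array([.4725,-.189,.096]),-8.2,1)
E
```

```text
total turn [0.01 0.02 0.06] shift mm [ 59.7  23.1 202.7]
0 [0.0597, 0.0231, 0.2027] [0.01, 0.02, 0.06]
```

Request:
play_rows([
  {"wx": 0,"wy": 0,"wz": 0,"dx": 0.012,"dy": 0.0046,"dz": 0.028,"gripper": 1},
  {"wx": 0,"wy": 0,"wz": 0,"dx": 0.012,"dy": 0.0046,"dz": 0.028,"gripper": 1},
  {"wx": 0,"wy": 0,"wz": 0,"dx": 0.012,"dy": 0.0046,"dz": 0.028,"gripper": 0.8},
  {"wx": 0,"wy": 0,"wz": 0,"dx": 0.012,"dy": 0.0046,"dz": 0.028,"gripper": 0.8},
  {"wx": 0,"wy": 0,"wz": 0,"dx": 0.0117,"dy": 0.0046,"dz": 0.028,"gripper": 0.8},
], squeeze=25)

```text
t: 3.05
position: [0.4717, -0.1851, 0.1581]
tool_rot: [-2.369, -2.063, -0.0]
contact_force: [-0.2, 0.4, -0.1]
width: 0.0732
gripper_force: 0.0
```

Request:
play_rows([
  {"wx": 0,"wy": 0,"wz": 0,"dx": 0,"dy": 0,"dz": 0.02,"gripper": 0.8},
  {"wx": 0,"wy": 0,"wz": 0,"dx": 0,"dy": 0,"dz": 0.02,"gripper": 0.8},
  {"wx": 0,"wy": 0,"wz": 0,"dx": 0,"dy": 0,"dz": 0.015,"gripper": 0.8},
  {"wx": 0,"wy": 0,"wz": 0,"dx": 0,"dy": 0,"dz": 0.008,"gripper": 0.8},
  {"wx": 0,"wy": 0,"wz": 0,"dx": 0,"dy": 0,"dz": 0,"gripper": 0.8},
])

```text
t: 3.55
position: [0.4713, -0.1859, 0.0954]
tool_rot: [-2.368, -2.062, 0.001]
contact_force: [-0.6, -0.3, -0.0]
width: 0.0729
gripper_force: 0.0
```

Request:
play_rows([
  {"wx": 0,"wy": 0,"wz": 0,"dx": 0,"dy": 0,"dz": 0,"gripper": 0.2},
  {"wx": 0,"wy": 0,"wz": 0,"dx": 0,"dy": 0,"dz": 0,"gripper": 0.2},
  {"wx": 0,"wy": 0,"wz": 0,"dx": 0,"dy": 0,"dz": 0,"gripper": 0.2},
  {"wx": 0,"wy": 0,"wz": 0,"dx": 0,"dy": 0,"dz": 0,"gripper": 0.2},
  {"wx": 0,"wy": 0,"wz": 0,"dx": 0,"dy": 0,"dz": 0,"gripper": 0.2},
])

```text
t: 4.05
position: [0.4719, -0.1867, 0.0961]
tool_rot: [2.37, 2.062, 0.0]
contact_force: [0.8, 0.9, 0.1]
width: 0.0358
gripper_force: 0.0
```

Request:
play_rows([
  {"wx": 0,"wy": 0,"wz": 0,"dx": 0,"dy": 0,"dz": 0,"gripper": 0.1},
  {"wx": 0,"wy": 0,"wz": 0,"dx": 0,"dy": 0,"dz": 0,"gripper": 0.1},
  {"wx": 0,"wy": 0,"wz": 0,"dx": 0,"dy": 0,"dz": 0,"gripper": 0.1},
  {"wx": 0,"wy": 0,"wz": 0,"dx": 0,"dy": 0,"dz": 0,"gripper": 0.1},
  {"wx": 0,"wy": 0,"wz": 0,"dx": 0,"dy": 0,"dz": 0,"gripper": 0.1},
])

```text
t: 4.55
position: [0.4719, -0.1867, 0.0959]
tool_rot: [2.37, 2.062, 0.0]
contact_force: [-0.1, 0.0, 1.5]
width: 0.0258
gripper_force: 24.8
```

Request:
play_rows([
  {"wx": 0,"wy": 0,"wz": 0,"dx": 0,"dy": 0,"dz": -0.01,"gripper": 0.1},
  {"wx": 0,"wy": 0,"wz": 0,"dx": 0,"dy": 0,"dz": -0.02,"gripper": 0.1},
  {"wx": 0,"wy": 0,"wz": 0,"dx": 0,"dy": 0,"dz": -0.025,"gripper": 0.1},
  {"wx": 0,"wy": 0,"wz": 0,"dx": 0,"dy": 0,"dz": -0.025,"gripper": 0.1},
  {"wx": 0,"wy": 0,"wz": 0,"dx": 0,"dy": 0,"dz": -0.02,"gripper": 0.1},
])

```text
t: 5.05
position: [0.4719, -0.1867, 0.1979]
tool_rot: [2.37, 2.061, 0.0]
contact_force: [-0.2, 0.4, -0.4]
width: 0.0259
gripper_force: 24.8
```

```bash
python3 - <<'E'
from h import *
tip=np.array([.4595,.1033,.115]);h=np.radians(11.8);u=np.array([np.cos(h),np.sin(h),0])
s=bot.read_state();print(s['position'],head(s),s['width'],s['gripper_force'],s['t'])
# TCP = ring top+7mm => ring centre+47 ; centre held 4 mm below axis
P=tip-.055*u+np.array([0,0,-.004+.047]);print(P)
Q=P+[0,0,.03];plan(Q,11.8,10)
E
```

```text
[ 0.47187755 -0.18665351  0.19790832] -7.9614069102200915 0.025854167164981783 24.804799288976938 5.05
[0.40566229 0.09205272 0.158     ]
total turn [  0.04   0.03 -19.76] shift mm [ 266.9 -104.2    9.7]
0 [0.0267, -0.0104, 0.001] [0.0, 0.0, -1.98]
1 [0.027, -0.0095, 0.001] [0.0, 0.0, -1.98]
2 [0.0273, -0.0086, 0.001] [0.0, 0.0, -1.98]
3 [0.0276, -0.0076, 0.001] [0.0, 0.0, -1.98]
4 [0.0279, -0.0066, 0.001] [0.0, 0.0, -1.98]
5 [0.0281, -0.0057, 0.001] [0.0, 0.0, -1.98]
6 [0.0283, -0.0047, 0.001] [0.0, 0.0, -1.98]
7 [0.0284, -0.0037, 0.001] [0.0, 0.0, -1.98]
8 [0.0285, -0.0028, 0.001] [0.0, 0.0, -1.98]
9 [0.0286, -0.0018, 0.001] [0.0, 0.0, -1.98]
```

Request:
play_rows([
  {"wx": 0,"wy": 0,"wz": -1.98,"dx": 0.027,"dy": -0.0104,"dz": 0,"gripper": 0.1},
  {"wx": 0,"wy": 0,"wz": -1.98,"dx": 0.027,"dy": -0.0095,"dz": 0,"gripper": 0.1},
  {"wx": 0,"wy": 0,"wz": -1.98,"dx": 0.027,"dy": -0.0086,"dz": 0,"gripper": 0.1},
  {"wx": 0,"wy": 0,"wz": -1.98,"dx": 0.028,"dy": -0.0076,"dz": 0,"gripper": 0.1},
  {"wx": 0,"wy": 0,"wz": -1.98,"dx": 0.028,"dy": -0.0066,"dz": 0,"gripper": 0.1},
])

```text
t: 5.55
position: [0.4383, -0.0458, 0.1965]
tool_rot: [2.182, 2.26, 0.0]
contact_force: [0.6, 0.4, -0.8]
width: 0.026
gripper_force: 24.8
```

Request:
play_rows([
  {"wx": 0,"wy": 0,"wz": -1.98,"dx": 0.028,"dy": -0.0057,"dz": 0.002,"gripper": 0.1},
  {"wx": 0,"wy": 0,"wz": -1.98,"dx": 0.028,"dy": -0.0047,"dz": 0.002,"gripper": 0.1},
  {"wx": 0,"wy": 0,"wz": -1.98,"dx": 0.028,"dy": -0.0037,"dz": 0.002,"gripper": 0.1},
  {"wx": 0,"wy": 0,"wz": -1.98,"dx": 0.0285,"dy": -0.0028,"dz": 0.002,"gripper": 0.1},
  {"wx": 0,"wy": 0,"wz": -1.98,"dx": 0.0285,"dy": -0.0018,"dz": 0.002,"gripper": 0.1},
])

```text
t: 6.05
position: [0.4052, 0.0927, 0.1864]
tool_rot: [1.979, 2.44, 0.0]
contact_force: [1.0, -0.5, -1.7]
width: 0.0261
gripper_force: 24.8
```

```bash
python3 - <<'E'
from h import *
tip=np.array([.4595,.1033,.115]);h=np.radians(11.8);u=np.array([np.cos(h),np.sin(h),0])
s=bot.read_state();print(s['position'],head(s),s['t'])
w=grab('wrist');sd=grab('side');t=grab('top')
a=w['pixels'][60:340,120:480]
b=sd['pixels'][120:260,190:320]
B=cv2.resize(b,None,fx=3,fy=3,interpolation=cv2.INTER_CUBIC)
A=cv2.resize(a,(400,311));H=np.zeros((420,790,3),np.uint8);H[:311,:400]=A;H[:420,400:]=B
cv2.imwrite('pics/c3.png',H)
P=tip-.055*u+np.array([0,0,-.004+.047]);plan(P,11.8,1)
print('axis proj side',proj(sd,[tip,tip-.055*u]).round(1).tolist(),blobs(sd,*COL['green'])[1],blobs(t,*COL['green'])[1])
print(proj(w,[tip,tip+.1*u]))
E
```

```text
[0.40518247 0.09270019 0.1864322 ] 11.909186154351081 6.05
total turn [-0.   -0.    0.18] shift mm [-0.8  0.4 28.3]
0 [-0.0008, 0.0004, 0.0283] [-0.0, -0.0, 0.18]
axis proj side [[239.0, 160.5], [221.2, 165.7]] [([209, 141, 24, 31, 419], [221.3, 158.0]), ([150, 411, 28, 9, 146], [166.8, 416.2])] [([183, 224, 14, 6, 70], [189.6, 226.4]), ([460, 352, 52, 68, 1077], [499.0, 388.1])]
[[352.04909086 227.53860544]
 [478.6057208  227.69104715]]
```

View pics/c3.png

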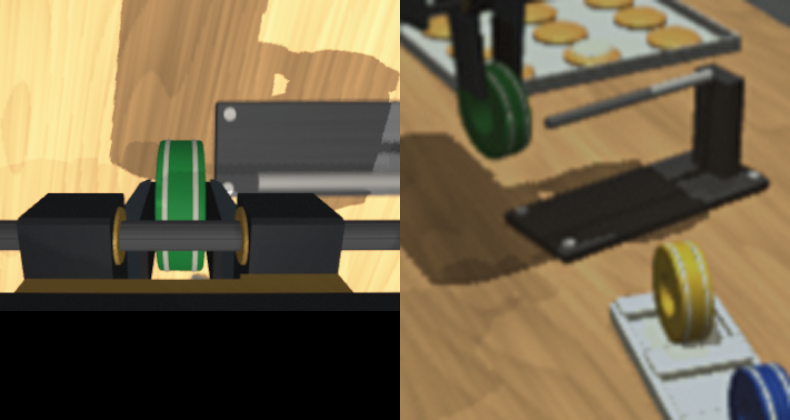

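The wrist half shows the green ring gripped, with the rod tip near full-image pixel (354,224) against a predicted (352,227.5), so it agrees within 2 mm. The side half shows the ring in front of the rod and a little above it. I'll lower it and slide it on.

Request:
play_rows([
  {"wx": 0,"wy": 0,"wz": 0,"dx": 0.002,"dy": 0,"dz": 0.01,"gripper": 0.1},
  {"wx": 0,"wy": 0,"wz": 0,"dx": 0.001,"dy": 0,"dz": 0.01,"gripper": 0.1},
  {"wx": 0,"wy": 0,"wz": 0,"dx": 0,"dy": 0,"dz": 0.008,"gripper": 0.1},
  {"wx": 0,"wy": 0,"wz": 0,"dx": 0,"dy": 0.01,"dz": 0,"gripper": 0.1},
  {"wx": 0,"wy": 0,"wz": 0,"dx": 0,"dy": 0.015,"dz": 0,"gripper": 0.1},
])

```text
t: 6.7
position: [0.4298, 0.0994, 0.1575]
tool_rot: [-1.981, -2.437, 0.001]
contact_force: [-0.0, 0.0, -1.1]
width: 0.0259
gripper_force: 24.8
```

Request:
play_rows([
  {"wx": 0,"wy": 0,"wz": 0,"dx": 0,"dy": 0.01,"dz": 0,"gripper": 0.1},
  {"wx": 0,"wy": 0,"wz": 0,"dx": 0,"dy": 0.01,"dz": 0,"gripper": 0.1},
  {"wx": 0,"wy": 0,"wz": 0,"dx": 0,"dy": 0.01,"dz": 0,"gripper": 0.1},
  {"wx": 0,"wy": 0,"wz": 0,"dx": 0,"dy": 0.01,"dz": 0,"gripper": 0.1},
  {"wx": 0,"wy": 0,"wz": 0,"dx": 0,"dy": 0.015,"dz": 0,"gripper": 0.1},
])

```text
t: 7.2
position: [0.4836, 0.1111, 0.1579]
tool_rot: [-1.98, -2.438, 0.001]
contact_force: [-0.4, -0.2, -1.1]
width: 0.0258
gripper_force: 24.8
```

```bash
python3 - <<'E'
from h import *
tip=np.array([.4595,.1033,.115]);h=np.radians(11.8);u=np.array([np.cos(h),np.sin(h),0])
s=bot.read_state();print(s['position'],head(s),s['t'],s['contact_force'],s['torque'])
plan(tip+.135*u+np.array([0,0,-.004+.047]),11.8,1)
E
```

```text
[0.48363067 0.11109629 0.15791208] 11.835221400066162 7.2 [-0.40793598 -0.19830393 -1.09219688] [-0.06003141  0.05525309  0.01987864]
total turn [-0.03 -0.    0.04] shift mm [ -2.8 109.8  -0.2]
0 [-0.0028, 0.1098, -0.0002] [-0.03, -0.0, 0.04]
```

Request:
play_rows([
  {"wx": 0,"wy": 0,"wz": 0,"dx": 0,"dy": 0.02,"dz": 0,"gripper": 0.1},
  {"wx": 0,"wy": 0,"wz": 0,"dx": 0,"dy": 0.025,"dz": 0,"gripper": 0.1},
  {"wx": 0,"wy": 0,"wz": 0,"dx": 0,"dy": 0.025,"dz": 0,"gripper": 0.1},
  {"wx": 0,"wy": 0,"wz": 0,"dx": 0,"dy": 0.025,"dz": 0,"gripper": 0.1},
  {"wx": 0,"wy": 0,"wz": 0,"dx": 0,"dy": 0.015,"dz": 0,"gripper": 0.1},
])

```text
t: 7.7
position: [0.593, 0.134, 0.1578]
tool_rot: [1.98, 2.438, 0.001]
contact_force: [-0.5, 0.2, -1.4]
width: 0.026
gripper_force: 24.8
```

Request:
play_rows([
  {"wx": 0,"wy": 0,"wz": 0,"dx": 0,"dy": 0,"dz": 0.002,"gripper": 0.1},
  {"wx": 0,"wy": 0,"wz": 0,"dx": 0,"dy": 0,"dz": 0.002,"gripper": 0.1},
  {"wx": 0,"wy": 0,"wz": 0,"dx": 0,"dy": 0,"dz": 0.001,"gripper": 0.1},
  {"wx": 0,"wy": 0,"wz": 0,"dx": 0,"dy": 0,"dz": 0,"gripper": 0.1},
  {"wx": 0,"wy": 0,"wz": 0,"dx": 0,"dy": 0,"dz": 0,"gripper": 0.1},
])

```text
t: 8.2
position: [0.5906, 0.1335, 0.153]
tool_rot: [-1.98, -2.439, 0.0]
contact_force: [0.3, -0.4, -1.3]
width: 0.0255
gripper_force: 24.8
```

Request:
play_rows([
  {"wx": 0,"wy": 0,"wz": 0,"dx": 0,"dy": 0,"dz": 0,"gripper": 0.5},
  {"wx": 0,"wy": 0,"wz": 0,"dx": 0,"dy": 0,"dz": 0,"gripper": 0.5},
  {"wx": 0,"wy": 0,"wz": 0,"dx": 0,"dy": 0,"dz": 0,"gripper": 0.5},
  {"wx": 0,"wy": 0,"wz": 0,"dx": 0,"dy": 0,"dz": -0.01,"gripper": 0.5},
  {"wx": 0,"wy": 0,"wz": 0,"dx": 0,"dy": 0,"dz": -0.02,"gripper": 0.5},
])

```text
t: 8.7
position: [0.5903, 0.1335, 0.1827]
tool_rot: [-1.98, -2.437, 0.003]
contact_force: [0.6, -0.3, 0.4]
width: 0.0456
gripper_force: 0.0
```

Request:
play_rows([
  {"wx": 0,"wy": 0,"wz": 0,"dx": 0,"dy": 0,"dz": -0.03,"gripper": 0.5},
  {"wx": 0,"wy": 0,"wz": 0,"dx": 0,"dy": 0,"dz": -0.03,"gripper": 0.5},
  {"wx": 0,"wy": 0,"wz": 0,"dx": 0,"dy": 0,"dz": -0.02,"gripper": 0.6},
  {"wx": 0,"wy": 0,"wz": 0,"dx": 0,"dy": 0,"dz": 0,"gripper": 0.6},
  {"wx": 0,"wy": 0,"wz": 0,"dx": 0,"dy": 0,"dz": 0,"gripper": 0.6},
])

```text
t: 9.2
position: [0.5911, 0.1336, 0.2635]
tool_rot: [1.98, 2.438, 0.001]
contact_force: [0.4, -0.6, -0.2]
width: 0.0546
gripper_force: 0.0
```

```bash
python3 - <<'E'
from h import *
s=bot.read_state();print(s['position'],head(s),s['t'])
sd=grab('side');w=grab('wrist');b=sd['pixels'][110:230,200:340]
tip=np.array([.4595,.1033,.115]);h=np.radians(11.8);u=np.array([np.cos(h),np.sin(h),0])
cv2.imwrite('pics/c4.png',np.vstack([cv2.resize(b,(560,480),interpolation=cv2.INTER_CUBIC)]))
print(proj(sd,[tip+.135*u-[0,0,.011]]),blobs(sd,*COL['green'])[1],blobs(w,*COL['green'],)[1])
plan(np.array([.4603,-.276,.24]),-8.2,10)
E
```

```text
[0.59106922 0.13357172 0.26351328] 11.838006743766762 9.2
[[278.91301818 152.33530732]] [([268, 139, 24, 28, 419], [279.1, 152.8]), ([150, 411, 28, 9, 146], [166.8, 416.2])] [([269, 164, 5, 75, 254], [270.8, 199.6]), ([276, 164, 14, 75, 976], [282.4, 201.3]), ([292, 165, 5, 74, 264], [294.2, 199.7])]
total turn [-7.000e-02  1.000e-02  2.003e+01] shift mm [-374.1 -211.4   22.5]
0 [-0.0374, -0.0211, 0.0023] [-0.01, 0.0, 2.0]
1 [-0.0381, -0.0198, 0.0022] [-0.01, 0.0, 2.0]
2 [-0.0388, -0.0185, 0.0022] [-0.01, 0.0, 2.0]
3 [-0.0394, -0.0171, 0.0022] [-0.01, 0.0, 2.0]
4 [-0.04, -0.0157, 0.0022] [-0.01, 0.0, 2.0]
5 [-0.0405, -0.0143, 0.0022] [-0.01, 0.0, 2.0]
6 [-0.041, -0.0129, 0.0022] [-0.01, 0.0, 2.0]
7 [-0.0414, -0.0115, 0.0022] [-0.01, 0.0, 2.0]
8 [-0.0418, -0.01, 0.0022] [-0.01, 0.0, 2.0]
9 [-0.0421, -0.0085, 0.0022] [-0.01, 0.0, 2.0]
```

View pics/c4.png

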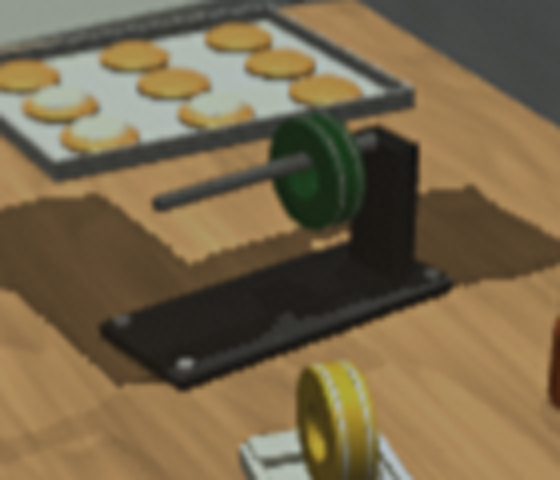

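Green hangs on the rod at (279,153) in the side view, exactly where predicted. Next is blue.

Request:
play_rows([
  {"wx": 0,"wy": 0,"wz": 2,"dx": -0.0374,"dy": -0.0211,"dz": 0.002,"gripper": 0.8},
  {"wx": 0,"wy": 0,"wz": 2,"dx": -0.038,"dy": -0.02,"dz": 0.002,"gripper": 0.8},
  {"wx": 0,"wy": 0,"wz": 2,"dx": -0.039,"dy": -0.0185,"dz": 0.002,"gripper": 0.8},
  {"wx": 0,"wy": 0,"wz": 2,"dx": -0.0395,"dy": -0.017,"dz": 0.002,"gripper": 0.8},
  {"wx": 0,"wy": 0,"wz": 2,"dx": -0.04,"dy": -0.0157,"dz": 0.002,"gripper": 0.8},
])

```text
t: 9.8
position: [0.5248, -0.0727, 0.2521]
tool_rot: [-2.186, -2.255, 0.001]
contact_force: [1.8, -0.4, 0.4]
width: 0.0729
gripper_force: 0.0
```

Request:
play_rows([
  {"wx": 0,"wy": 0,"wz": 2,"dx": -0.0405,"dy": -0.0143,"dz": 0.002,"gripper": 0.8},
  {"wx": 0,"wy": 0,"wz": 2,"dx": -0.041,"dy": -0.013,"dz": 0.002,"gripper": 0.8},
  {"wx": 0,"wy": 0,"wz": 2,"dx": -0.0415,"dy": -0.0115,"dz": 0.002,"gripper": 0.8},
  {"wx": 0,"wy": 0,"wz": 2,"dx": -0.042,"dy": -0.01,"dz": 0.002,"gripper": 0.8},
  {"wx": 0,"wy": 0,"wz": 2,"dx": -0.042,"dy": -0.0085,"dz": 0.002,"gripper": 0.8},
])

```text
t: 10.3
position: [0.4596, -0.2777, 0.2421]
tool_rot: [-2.374, -2.055, 0.0]
contact_force: [-0.4, 0.3, -0.3]
width: 0.0727
gripper_force: 0.0
```

```bash
python3 - <<'E'
from h import *
s=bot.read_state();print(s['position'],head(s),s['t'])
f=grab('wrist');m,b=blobs(f,*COL['blue'])
print(b)
plan(np.array([.4603,-.276,.096]),-8.2,1)
print('cap') ;plan(np.array([.448,-.363,.24]),-8.2,1)
E
```

```text
[ 0.45958446 -0.27766158  0.24205258] -8.252229933582264 10.3
[([270, 166, 4, 64, 136], [271.7, 196.1]), ([277, 166, 11, 65, 711], [282.0, 198.0]), ([291, 167, 3, 64, 139], [292.3, 200.9])]
total turn [-0.08  0.1  -0.3 ] shift mm [  7.5   1.2 145.8]
0 [0.0075, 0.0012, 0.1458] [-0.08, 0.1, -0.3]
cap
total turn [-0.08  0.1  -0.3 ] shift mm [-80.6   1.7   1.9]
0 [-0.0806, 0.0017, 0.0019] [-0.08, 0.1, -0.3]
```

Request:
play_rows([
  {"wx": 0,"wy": 0,"wz": 0,"dx": 0,"dy": 0,"dz": 0.025,"gripper": 0.8},
  {"wx": 0,"wy": 0,"wz": 0,"dx": 0,"dy": 0,"dz": 0.03,"gripper": 0.8},
  {"wx": 0,"wy": 0,"wz": 0,"dx": 0,"dy": 0,"dz": 0.025,"gripper": 0.8},
  {"wx": 0,"wy": 0,"wz": 0,"dx": 0,"dy": 0,"dz": 0,"gripper": 0.8},
  {"wx": 0,"wy": 0,"wz": 0,"dx": 0,"dy": 0,"dz": 0,"gripper": 0.8},
])

```text
t: 10.85
position: [0.4606, -0.2761, 0.1629]
tool_rot: [-2.373, -2.057, 0.0]
contact_force: [0.7, -0.5, 0.5]
width: 0.0729
gripper_force: 0.0
```

```bash
python3 - <<'E'
from h import *
f=grab('wrist');s=f['s'];print(s['position'],head(s),s['t'])
print(blobs(f,*COL['blue'])[1]); m=blobs(f,*COL['blue'])[0];ys,xs=np.nonzero(m);xs=xs[(ys>100)&(ys<260)]
y=int(np.median(ys))
L,R=onplane(f,(xs.min()-.5,y),.089),onplane(f,(xs.max()+.5,y),.089);print(xs.min(),xs.max(),(L+R)/2,np.linalg.norm(R-L))
plan(np.array([.4603,-.276,.096]),-8.2,1,s)
E
```

```text
[ 0.46062822 -0.27611084  0.16286375] -8.159690554952283 10.85
[([266, 172, 5, 87, 310], [267.9, 215.1]), ([274, 172, 16, 87, 1345], [281.6, 215.1]), ([293, 172, 5, 87, 327], [295.3, 215.6])]
266 297 [ 0.46179663 -0.26733039  0.089     ] 0.02493794440557791
total turn [-0.07 -0.04  0.04] shift mm [ 0.  -0.3 66.9]
0 [0.0, -0.0003, 0.0669] [-0.07, -0.04, 0.04]
```

Settled on target. Descend, grip, lift.

Request:
play_rows([
  {"wx": 0,"wy": 0,"wz": 0,"dx": 0,"dy": 0,"dz": 0.02,"gripper": 0.6},
  {"wx": 0,"wy": 0,"wz": 0,"dx": 0,"dy": 0,"dz": 0.025,"gripper": 0.6},
  {"wx": 0,"wy": 0,"wz": 0,"dx": 0,"dy": 0,"dz": 0.015,"gripper": 0.6},
  {"wx": 0,"wy": 0,"wz": 0,"dx": 0,"dy": 0,"dz": 0.007,"gripper": 0.6},
  {"wx": 0,"wy": 0,"wz": 0,"dx": 0,"dy": 0,"dz": 0,"gripper": 0.4},
])

```text
t: 11.4
position: [0.461, -0.2764, 0.0963]
tool_rot: [2.374, 2.058, 0.0]
contact_force: [0.6, -0.0, 0.2]
width: 0.0494
gripper_force: 0.0
```

Request:
play_rows([
  {"wx": 0,"wy": 0,"wz": 0,"dx": 0,"dy": 0,"dz": 0,"gripper": 0.1},
  {"wx": 0,"wy": 0,"wz": 0,"dx": 0,"dy": 0,"dz": 0,"gripper": 0.1},
  {"wx": 0,"wy": 0,"wz": 0,"dx": 0,"dy": 0,"dz": 0,"gripper": 0.1},
  {"wx": 0,"wy": 0,"wz": 0,"dx": 0,"dy": 0,"dz": 0,"gripper": 0.1},
  {"wx": 0,"wy": 0,"wz": 0,"dx": 0,"dy": 0,"dz": 0,"gripper": 0.1},
])

```text
t: 11.9
position: [0.4611, -0.2766, 0.0966]
tool_rot: [2.373, 2.057, 0.0]
contact_force: [0.1, 0.5, 7.2]
width: 0.026
gripper_force: 24.8
```

Request:
play_rows([
  {"wx": 0,"wy": 0,"wz": 0,"dx": 0,"dy": 0,"dz": 0,"gripper": 0.1},
  {"wx": 0,"wy": 0,"wz": 0,"dx": 0,"dy": 0,"dz": 0,"gripper": 0.1},
  {"wx": 0,"wy": 0,"wz": 0,"dx": 0,"dy": 0,"dz": 0,"gripper": 0.1},
  {"wx": 0,"wy": 0,"wz": 0,"dx": 0,"dy": 0,"dz": 0,"gripper": 0.1},
  {"wx": 0,"wy": 0,"wz": 0,"dx": 0,"dy": 0,"dz": 0,"gripper": 0.1},
])

```text
t: 12.4
position: [0.4612, -0.2766, 0.0966]
tool_rot: [2.373, 2.057, 0.0]
contact_force: [-1.0, -0.1, 8.3]
width: 0.0259
gripper_force: 24.8
```

Request:
play_rows([
  {"wx": 0,"wy": 0,"wz": 0,"dx": 0,"dy": 0,"dz": -0.01,"gripper": 0.1},
  {"wx": 0,"wy": 0,"wz": 0,"dx": 0,"dy": 0,"dz": -0.03,"gripper": 0.1},
  {"wx": 0,"wy": 0,"wz": 0,"dx": 0,"dy": 0,"dz": -0.04,"gripper": 0.1},
  {"wx": 0,"wy": 0,"wz": 0,"dx": 0,"dy": 0,"dz": -0.03,"gripper": 0.1},
  {"wx": 0,"wy": 0,"wz": 0,"dx": 0,"dy": 0,"dz": 0,"gripper": 0.1},
])

```text
t: 12.9
position: [0.4623, -0.2774, 0.2104]
tool_rot: [2.369, 2.053, 0.002]
contact_force: [-0.3, -0.4, -2.0]
width: 0.0258
gripper_force: 24.8
```

```bash
python3 - <<'E'
from h import *
tip=np.array([.4595,.1033,.115]);h=np.radians(11.8);u=np.array([np.cos(h),np.sin(h),0])
s=bot.read_state();print(s['position'],head(s),s['width'],s['gripper_force'],s['t'])
plan(tip-.055*u+np.array([0,0,.073]),11.8,10)
E
```

```text
[ 0.46231068 -0.27742191  0.2104233 ] -8.160029440023784 0.025837119710672297 24.84422388486564 12.9
total turn [  0.3    0.25 -19.96] shift mm [ 357.8 -108.6   20.6]
0 [0.0358, -0.0109, 0.0021] [0.03, 0.02, -2.0]
1 [0.0361, -0.0096, 0.0021] [0.03, 0.02, -2.0]
2 [0.0364, -0.0083, 0.0021] [0.03, 0.02, -2.0]
3 [0.0367, -0.0071, 0.0021] [0.03, 0.02, -2.0]
4 [0.0369, -0.0058, 0.0021] [0.03, 0.02, -2.0]
5 [0.0371, -0.0045, 0.0022] [0.03, 0.02, -2.0]
6 [0.0372, -0.0032, 0.0022] [0.03, 0.02, -2.0]
7 [0.0373, -0.0019, 0.0022] [0.03, 0.02, -2.0]
8 [0.0374, -0.0006, 0.0022] [0.03, 0.02, -2.0]
9 [0.0374, 0.0007, 0.0022] [0.03, 0.02, -2.0]
```

Request:
play_rows([
  {"wx": 0,"wy": 0,"wz": -2,"dx": 0.036,"dy": -0.011,"dz": 0,"gripper": 0.1},
  {"wx": 0,"wy": 0,"wz": -2,"dx": 0.036,"dy": -0.0096,"dz": 0,"gripper": 0.1},
  {"wx": 0,"wy": 0,"wz": -2,"dx": 0.0365,"dy": -0.0083,"dz": 0,"gripper": 0.1},
  {"wx": 0,"wy": 0,"wz": -2,"dx": 0.0365,"dy": -0.007,"dz": 0,"gripper": 0.1},
  {"wx": 0,"wy": 0,"wz": -2,"dx": 0.037,"dy": -0.0058,"dz": 0,"gripper": 0.1},
])

```text
t: 13.4
position: [0.4316, -0.0901, 0.2058]
tool_rot: [-2.184, -2.258, 0.0]
contact_force: [0.8, -0.3, -1.2]
width: 0.0256
gripper_force: 24.8
```

Request:
play_rows([
  {"wx": 0,"wy": 0,"wz": -2,"dx": 0.037,"dy": -0.0045,"dz": 0.004,"gripper": 0.1},
  {"wx": 0,"wy": 0,"wz": -2,"dx": 0.037,"dy": -0.0032,"dz": 0.004,"gripper": 0.1},
  {"wx": 0,"wy": 0,"wz": -2,"dx": 0.037,"dy": -0.002,"dz": 0.004,"gripper": 0.1},
  {"wx": 0,"wy": 0,"wz": -2,"dx": 0.037,"dy": -0.0006,"dz": 0.004,"gripper": 0.1},
  {"wx": 0,"wy": 0,"wz": -2,"dx": 0.037,"dy": 0.0007,"dz": 0.004,"gripper": 0.1},
])

```text
t: 13.9
position: [0.4032, 0.0931, 0.1857]
tool_rot: [-1.979, -2.44, 0.0]
contact_force: [0.9, 0.1, -0.6]
width: 0.026
gripper_force: 24.8
```

Request:
play_rows([
  {"wx": 0,"wy": 0,"wz": 0,"dx": 0,"dy": 0,"dz": 0,"gripper": 0.1},
  {"wx": 0,"wy": 0,"wz": 0,"dx": 0,"dy": 0,"dz": 0,"gripper": 0.1},
  {"wx": 0,"wy": 0,"wz": 0,"dx": 0,"dy": 0,"dz": 0,"gripper": 0.1},
  {"wx": 0,"wy": 0,"wz": 0,"dx": 0,"dy": 0,"dz": 0,"gripper": 0.1},
  {"wx": 0,"wy": 0,"wz": 0,"dx": 0,"dy": 0,"dz": 0,"gripper": 0.1},
])

```text
t: 14.4
position: [0.4042, 0.091, 0.186]
tool_rot: [1.982, 2.437, 0.0]
contact_force: [0.1, -0.1, -0.6]
width: 0.0256
gripper_force: 24.8
```

```bash
python3 - <<'E'
from h import *
tip=np.array([.4595,.1033,.115]);h=np.radians(11.8);u=np.array([np.cos(h),np.sin(h),0])
s=bot.read_state();print(s['position'],head(s),s['width'],s['gripper_force'],s['t'])
plan(tip-.055*u+np.array([0,0,.043]),11.8,1)
sd=grab('side');print(proj(sd,[tip-.055*u+[0,0,s['position'][2]-.047-.115]]),blobs(sd,*COL['blue'])[1],blobs(sd,*COL['green'])[1])
E
```

```text
[0.40419818 0.09101198 0.18597209] 11.74665188245 0.025585306819509632 24.844482522457838 14.4
total turn [ 0.    0.   -0.05] shift mm [ 0.7  1.6 28. ]
0 [0.0007, 0.0016, 0.028] [0.0, 0.0, -0.05]
[[220.8445619  157.17760834]] [([220, 143, 11, 24, 74], [226.8, 153.4]), ([211, 151, 11, 15, 99], [216.0, 159.4])] [([268, 138, 24, 29, 445], [279.4, 152.1]), ([150, 411, 28, 9, 146], [166.8, 416.2])]
```

Request:
play_rows([
  {"wx": 0,"wy": 0,"wz": 0,"dx": 0.002,"dy": 0,"dz": 0.01,"gripper": 0.1},
  {"wx": 0,"wy": 0,"wz": 0,"dx": 0,"dy": 0,"dz": 0.01,"gripper": 0.1},
  {"wx": 0,"wy": 0,"wz": 0,"dx": 0,"dy": 0,"dz": 0.008,"gripper": 0.1},
  {"wx": 0,"wy": 0,"wz": 0,"dx": 0,"dy": 0.011,"dz": 0,"gripper": 0.1},
  {"wx": 0,"wy": 0,"wz": 0,"dx": 0,"dy": 0.015,"dz": 0,"gripper": 0.1},
])

```text
t: 14.95
position: [0.4293, 0.0991, 0.1575]
tool_rot: [-1.98, -2.438, 0.001]
contact_force: [0.4, 0.7, -0.8]
width: 0.026
gripper_force: 24.8
```

Request:
play_rows([
  {"wx": 0,"wy": 0,"wz": 0,"dx": 0,"dy": 0.01,"dz": 0,"gripper": 0.1},
  {"wx": 0,"wy": 0,"wz": 0,"dx": 0,"dy": 0.01,"dz": 0,"gripper": 0.1},
  {"wx": 0,"wy": 0,"wz": 0,"dx": 0,"dy": 0.01,"dz": 0,"gripper": 0.1},
  {"wx": 0,"wy": 0,"wz": 0,"dx": 0,"dy": 0.01,"dz": 0,"gripper": 0.1},
  {"wx": 0,"wy": 0,"wz": 0,"dx": 0,"dy": 0.015,"dz": 0,"gripper": 0.1},
])

```text
t: 15.45
position: [0.4832, 0.1104, 0.1579]
tool_rot: [-1.98, -2.438, 0.001]
contact_force: [0.6, -0.2, -0.8]
width: 0.0259
gripper_force: 24.8
```

Request:
play_rows([
  {"wx": 0,"wy": 0,"wz": 0,"dx": 0,"dy": 0.015,"dz": 0,"gripper": 0.1},
  {"wx": 0,"wy": 0,"wz": 0,"dx": 0,"dy": 0.015,"dz": 0,"gripper": 0.1},
  {"wx": 0,"wy": 0,"wz": 0,"dx": 0,"dy": 0.015,"dz": 0,"gripper": 0.1},
  {"wx": 0,"wy": 0,"wz": 0,"dx": 0,"dy": 0.01,"dz": 0,"gripper": 0.1},
  {"wx": 0,"wy": 0,"wz": 0,"dx": 0,"dy": 0,"dz": 0,"gripper": 0.1},
])

```text
t: 15.95
position: [0.5379, 0.1218, 0.1578]
tool_rot: [1.98, 2.438, 0.001]
contact_force: [0.1, 0.7, -0.2]
width: 0.0262
gripper_force: 24.8
```

Request:
play_rows([
  {"wx": 0,"wy": 0,"wz": 0,"dx": 0,"dy": 0,"dz": 0.002,"gripper": 0.1},
  {"wx": 0,"wy": 0,"wz": 0,"dx": 0,"dy": 0,"dz": 0.002,"gripper": 0.1},
  {"wx": 0,"wy": 0,"wz": 0,"dx": 0,"dy": 0,"dz": 0.001,"gripper": 0.1},
  {"wx": 0,"wy": 0,"wz": 0,"dx": 0,"dy": 0,"dz": 0,"gripper": 0.1},
  {"wx": 0,"wy": 0,"wz": 0,"dx": 0,"dy": 0,"dz": 0,"gripper": 0.1},
])

```text
t: 16.45
position: [0.5366, 0.1216, 0.153]
tool_rot: [-1.981, -2.439, 0.0]
contact_force: [0.5, -0.4, -0.2]
width: 0.0259
gripper_force: 24.8
```

Request:
play_rows([
  {"wx": 0,"wy": 0,"wz": 0,"dx": 0,"dy": 0,"dz": 0,"gripper": 0.42},
  {"wx": 0,"wy": 0,"wz": 0,"dx": 0,"dy": 0,"dz": 0,"gripper": 0.42},
  {"wx": 0,"wy": 0,"wz": 0,"dx": 0,"dy": 0,"dz": 0,"gripper": 0.42},
  {"wx": 0,"wy": 0,"wz": 0,"dx": 0,"dy": 0,"dz": -0.01,"gripper": 0.42},
  {"wx": 0,"wy": 0,"wz": 0,"dx": 0,"dy": 0,"dz": -0.02,"gripper": 0.42},
])

```text
t: 16.95
position: [0.536, 0.1215, 0.1828]
tool_rot: [-1.98, -2.437, 0.003]
contact_force: [-0.2, -0.1, -0.6]
width: 0.0384
gripper_force: 0.0
```

Request:
play_rows([
  {"wx": 0,"wy": 0,"wz": 0,"dx": 0,"dy": 0,"dz": -0.03,"gripper": 0.42},
  {"wx": 0,"wy": 0,"wz": 0,"dx": 0,"dy": 0,"dz": -0.03,"gripper": 0.42},
  {"wx": 0,"wy": 0,"wz": 0,"dx": 0,"dy": 0,"dz": -0.02,"gripper": 0.6},
  {"wx": 0,"wy": 0,"wz": 0,"dx": 0,"dy": 0,"dz": 0,"gripper": 0.8},
  {"wx": 0,"wy": 0,"wz": 0,"dx": 0,"dy": 0,"dz": 0,"gripper": 0.8},
])

```text
t: 17.45
position: [0.5367, 0.1216, 0.2635]
tool_rot: [1.98, 2.438, 0.001]
contact_force: [0.1, 0.3, -0.5]
width: 0.0594
gripper_force: 0.0
```

```bash
python3 - <<'E'
from h import *
s=bot.read_state();print(s['position'],head(s),s['t'])
sd=grab('side')
tip=np.array([.4595,.1033,.115]);h=np.radians(11.8);u=np.array([np.cos(h),np.sin(h),0])
print(proj(sd,[tip+.08*u-[0,0,.011],tip+.135*u-[0,0,.011]]),blobs(sd,*COL['blue'])[1],blobs(sd,*COL['green'])[1])
plan(np.array([.448,-.363,.24]),-8.2,12)
E
```

```text
[0.53672747 0.12162279 0.26348713] 11.83580613542861 17.45
[[263.2784507  157.02362764]
 [278.91301818 152.33530732]] [([254, 145, 15, 27, 159], [261.2, 159.0])] [([269, 139, 22, 28, 357], [280.7, 151.9]), ([150, 411, 28, 9, 145], [166.9, 416.2])]
total turn [-2.000e-02  0.000e+00  2.004e+01] shift mm [-456.1 -185.9   22.8]
0 [-0.038, -0.0155, 0.0019] [-0.0, 0.0, 1.67]
1 [-0.0384, -0.0144, 0.0019] [-0.0, 0.0, 1.67]
2 [-0.0389, -0.0132, 0.0019] [-0.0, 0.0, 1.67]
3 [-0.0392, -0.0121, 0.0019] [-0.0, 0.0, 1.67]
4 [-0.0396, -0.011, 0.0019] [-0.0, 0.0, 1.67]
5 [-0.0399, -0.0098, 0.0019] [-0.0, 0.0, 1.67]
6 [-0.0401, -0.0086, 0.0019] [-0.0, 0.0, 1.67]
7 [-0.0404, -0.0075, 0.0019] [-0.0, 0.0, 1.67]
8 [-0.0406, -0.0063, 0.0019] [-0.0, 0.0, 1.67]
9 [-0.0407, -0.0051, 0.0019] [-0.0, 0.0, 1.67]
10 [-0.0409, -0.0039, 0.0019] [-0.0, 0.0, 1.67]
11 [-0.041, -0.0027, 0.0019] [-0.0, 0.0, 1.67]
```

Blue hangs where predicted. Next is the cap.

Request:
play_rows([
  {"wx": 0,"wy": 0,"wz": 1.67,"dx": -0.038,"dy": -0.0155,"dz": 0.002,"gripper": 0.9},
  {"wx": 0,"wy": 0,"wz": 1.67,"dx": -0.0385,"dy": -0.0144,"dz": 0.002,"gripper": 0.9},
  {"wx": 0,"wy": 0,"wz": 1.67,"dx": -0.039,"dy": -0.0132,"dz": 0.002,"gripper": 0.9},
  {"wx": 0,"wy": 0,"wz": 1.67,"dx": -0.039,"dy": -0.012,"dz": 0.002,"gripper": 0.9},
  {"wx": 0,"wy": 0,"wz": 1.67,"dx": -0.0395,"dy": -0.011,"dz": 0.002,"gripper": 0.9},
])

```text
t: 18.0
position: [0.4989, -0.0815, 0.252]
tool_rot: [-2.153, -2.286, 0.001]
contact_force: [1.5, -0.1, 0.3]
width: 0.0818
gripper_force: 0.0
```

Request:
play_rows([
  {"wx": 0,"wy": 0,"wz": 1.67,"dx": -0.04,"dy": -0.0098,"dz": 0.002,"gripper": 0.9},
  {"wx": 0,"wy": 0,"wz": 1.67,"dx": -0.04,"dy": -0.0086,"dz": 0.002,"gripper": 0.9},
  {"wx": 0,"wy": 0,"wz": 1.67,"dx": -0.0404,"dy": -0.0075,"dz": 0.002,"gripper": 0.9},
  {"wx": 0,"wy": 0,"wz": 1.67,"dx": -0.0406,"dy": -0.0063,"dz": 0.002,"gripper": 0.9},
  {"wx": 0,"wy": 0,"wz": 1.67,"dx": -0.0407,"dy": -0.005,"dz": 0.002,"gripper": 0.9},
])

```text
t: 18.5
position: [0.4622, -0.2835, 0.2419]
tool_rot: [-2.314, -2.122, 0.0]
contact_force: [1.2, -0.1, -0.1]
width: 0.0819
gripper_force: 0.0
```

Request:
play_rows([
  {"wx": 0,"wy": 0,"wz": 1.67,"dx": -0.041,"dy": -0.004,"dz": 0.002,"gripper": 0.9},
  {"wx": 0,"wy": 0,"wz": 1.67,"dx": -0.041,"dy": -0.0027,"dz": 0.002,"gripper": 0.9},
  {"wx": 0,"wy": 0,"wz": 0,"dx": 0,"dy": 0,"dz": 0,"gripper": 0.9},
  {"wx": 0,"wy": 0,"wz": 0,"dx": 0,"dy": 0,"dz": 0,"gripper": 0.9},
  {"wx": 0,"wy": 0,"wz": 0,"dx": 0,"dy": 0,"dz": 0,"gripper": 0.9},
])

```text
t: 19.0
position: [0.4483, -0.3621, 0.2383]
tool_rot: [-2.373, -2.056, -0.0]
contact_force: [-0.4, 0.3, 0.6]
width: 0.0821
gripper_force: 0.0
```

```bash
python3 - <<'E'
from h import *
f=grab('wrist');s=f['s'];print(s['position'],head(s),s['t'])
cv2.imwrite('pics/w5.png',f['pixels'])
print(proj(f,[[.448,-.363,.089]]))
plan(np.array([.448,-.363,.096]),-8.2,1,s)
E
```

```text
[ 0.44827517 -0.3621475   0.23831672] -8.171864117356291 19.0
[[281.60185181 204.90988916]]
total turn [-0.06 -0.06  0.03] shift mm [ -1.    0.  142.3]
0 [-0.001, 0.0, 0.1423] [-0.06, -0.06, 0.03]
```

View pics/w5.png

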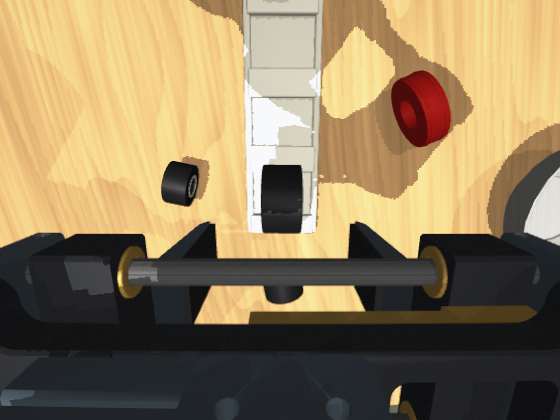

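The big cap is centred at (282,199), squarely between the fingers, with the small caps clear at (180,184) and (284,292).

Request:
play_rows([
  {"wx": 0,"wy": 0,"wz": 0,"dx": -0.001,"dy": 0,"dz": 0.03,"gripper": 0.9},
  {"wx": 0,"wy": 0,"wz": 0,"dx": 0,"dy": 0,"dz": 0.035,"gripper": 0.9},
  {"wx": 0,"wy": 0,"wz": 0,"dx": 0,"dy": 0,"dz": 0.03,"gripper": 0.9},
  {"wx": 0,"wy": 0,"wz": 0,"dx": 0,"dy": 0,"dz": 0.015,"gripper": 0.9},
  {"wx": 0,"wy": 0,"wz": 0,"dx": 0,"dy": 0,"dz": 0.01,"gripper": 0.9},
], squeeze=35)

```text
t: 19.55
position: [0.4482, -0.3627, 0.1177]
tool_rot: [-2.372, -2.057, 0.0]
contact_force: [-1.2, -0.2, 1.3]
width: 0.0822
gripper_force: 0.0
```

Request:
play_rows([
  {"wx": 0,"wy": 0,"wz": 0,"dx": 0,"dy": 0,"dz": 0.012,"gripper": 0.9},
  {"wx": 0,"wy": 0,"wz": 0,"dx": 0,"dy": 0,"dz": 0.01,"gripper": 0.9},
  {"wx": 0,"wy": 0,"wz": 0,"dx": 0,"dy": 0,"dz": 0,"gripper": 0.7},
  {"wx": 0,"wy": 0,"wz": 0,"dx": 0,"dy": 0,"dz": 0,"gripper": 0.6},
  {"wx": 0,"wy": 0,"wz": 0,"dx": 0,"dy": 0,"dz": 0,"gripper": 0.3},
])

```text
t: 20.05
position: [0.4486, -0.3644, 0.0975]
tool_rot: [2.374, 2.056, 0.0]
contact_force: [0.3, -0.1, 0.1]
width: 0.0612
gripper_force: 0.0
```

Request:
play_rows([
  {"wx": 0,"wy": 0,"wz": 0,"dx": 0,"dy": 0,"dz": 0,"gripper": 0.3},
  {"wx": 0,"wy": 0,"wz": 0,"dx": 0,"dy": 0,"dz": 0,"gripper": 0.3},
  {"wx": 0,"wy": 0,"wz": 0,"dx": 0,"dy": 0,"dz": 0,"gripper": 0.3},
  {"wx": 0,"wy": 0,"wz": 0,"dx": 0,"dy": 0,"dz": 0,"gripper": 0.3},
  {"wx": 0,"wy": 0,"wz": 0,"dx": 0,"dy": 0,"dz": 0,"gripper": 0.3},
])

```text
t: 20.55
position: [0.4484, -0.3643, 0.0972]
tool_rot: [2.374, 2.056, 0.0]
contact_force: [-0.6, 0.8, 5.6]
width: 0.0437
gripper_force: 34.8
```

Request:
play_rows([
  {"wx": 0,"wy": 0,"wz": 0,"dx": 0,"dy": 0,"dz": -0.01,"gripper": 0.3},
  {"wx": 0,"wy": 0,"wz": 0,"dx": 0,"dy": 0,"dz": -0.03,"gripper": 0.3},
  {"wx": 0,"wy": 0,"wz": 0,"dx": 0,"dy": 0,"dz": -0.04,"gripper": 0.3},
  {"wx": 0,"wy": 0,"wz": 0,"dx": 0,"dy": 0,"dz": -0.03,"gripper": 0.3},
  {"wx": 0,"wy": 0,"wz": 0,"dx": 0,"dy": 0,"dz": 0,"gripper": 0.3},
])

```text
t: 21.05
position: [0.4497, -0.3654, 0.2115]
tool_rot: [2.369, 2.053, 0.001]
contact_force: [0.2, -0.9, -2.3]
width: 0.0437
gripper_force: 34.8
```

```bash
python3 - <<'E'
from h import *
tip=np.array([.4595,.1033,.115]);h=np.radians(11.8);u=np.array([np.cos(h),np.sin(h),0])
s=bot.read_state();print(s['position'],head(s),s['width'],s['gripper_force'],s['t'])
plan(tip-.07*u+np.array([0,0,.073]),11.8,12)
E
```

```text
[ 0.44971056 -0.36540781  0.21145944] -8.199059354957544 0.04371261117367589 34.838629961013794 21.05
total turn [  0.27   0.28 -20.  ] shift mm [ 441.5 -123.1   21. ]
0 [0.0368, -0.0103, 0.0018] [0.02, 0.02, -1.67]
1 [0.0371, -0.0092, 0.0018] [0.02, 0.02, -1.67]
2 [0.0373, -0.0081, 0.0018] [0.02, 0.02, -1.67]
3 [0.0375, -0.007, 0.0018] [0.02, 0.02, -1.67]
4 [0.0377, -0.0059, 0.0018] [0.02, 0.02, -1.67]
5 [0.0379, -0.0048, 0.0018] [0.02, 0.02, -1.67]
6 [0.038, -0.0037, 0.0019] [0.02, 0.02, -1.67]
7 [0.0381, -0.0026, 0.0019] [0.02, 0.02, -1.67]
8 [0.0382, -0.0015, 0.0019] [0.02, 0.02, -1.67]
9 [0.0382, -0.0004, 0.0019] [0.02, 0.02, -1.67]
10 [0.0382, 0.0007, 0.0019] [0.02, 0.02, -1.67]
11 [0.0381, 0.0018, 0.0019] [0.02, 0.02, -1.67]
```

Request:
play_rows([
  {"wx": 0,"wy": 0,"wz": -1.67,"dx": 0.0368,"dy": -0.0103,"dz": 0,"gripper": 0.3},
  {"wx": 0,"wy": 0,"wz": -1.67,"dx": 0.037,"dy": -0.0092,"dz": 0,"gripper": 0.3},
  {"wx": 0,"wy": 0,"wz": -1.67,"dx": 0.0373,"dy": -0.008,"dz": 0,"gripper": 0.3},
  {"wx": 0,"wy": 0,"wz": -1.67,"dx": 0.0375,"dy": -0.007,"dz": 0,"gripper": 0.3},
  {"wx": 0,"wy": 0,"wz": -1.67,"dx": 0.0377,"dy": -0.006,"dz": 0,"gripper": 0.3},
])

```text
t: 21.55
position: [0.4229, -0.1733, 0.2066]
tool_rot: [-2.217, -2.225, 0.0]
contact_force: [0.6, 0.2, -1.8]
width: 0.0435
gripper_force: 34.8
```

Request:
play_rows([
  {"wx": 0,"wy": 0,"wz": -1.67,"dx": 0.0378,"dy": -0.0048,"dz": 0,"gripper": 0.3},
  {"wx": 0,"wy": 0,"wz": -1.67,"dx": 0.038,"dy": -0.0037,"dz": 0,"gripper": 0.3},
  {"wx": 0,"wy": 0,"wz": -1.67,"dx": 0.038,"dy": -0.0026,"dz": 0,"gripper": 0.3},
  {"wx": 0,"wy": 0,"wz": -1.67,"dx": 0.038,"dy": -0.0015,"dz": 0.004,"gripper": 0.3},
  {"wx": 0,"wy": 0,"wz": -1.67,"dx": 0.038,"dy": 0,"dz": 0.004,"gripper": 0.3},
])

```text
t: 22.05
position: [0.3988, 0.0154, 0.1987]
tool_rot: [-2.05, -2.381, 0.0]
contact_force: [1.2, -0.1, -2.0]
width: 0.044
gripper_force: 34.8
```

Request:
play_rows([
  {"wx": 0,"wy": 0,"wz": -1.67,"dx": 0.038,"dy": 0.001,"dz": 0.005,"gripper": 0.3},
  {"wx": 0,"wy": 0,"wz": -1.67,"dx": 0.038,"dy": 0.0018,"dz": 0.005,"gripper": 0.3},
  {"wx": 0,"wy": 0,"wz": 0,"dx": 0,"dy": 0,"dz": 0,"gripper": 0.3},
  {"wx": 0,"wy": 0,"wz": 0,"dx": 0,"dy": 0,"dz": 0,"gripper": 0.3},
  {"wx": 0,"wy": 0,"wz": 0,"dx": 0,"dy": 0,"dz": 0,"gripper": 0.3},
])

```text
t: 22.55
position: [0.3901, 0.0889, 0.1889]
tool_rot: [1.981, 2.438, -0.0]
contact_force: [0.0, -0.1, -2.7]
width: 0.0437
gripper_force: 34.8
```

```bash
python3 - <<'E'
from h import *
tip=np.array([.4595,.1033,.115]);h=np.radians(11.8);u=np.array([np.cos(h),np.sin(h),0])
s=bot.read_state();print(s['position'],head(s),s['width'],s['t'],s['contact_force'])
plan(tip-.07*u+np.array([0,0,.043]),11.8,1)
E
```

```text
[0.3901024  0.08886907 0.18888554] 11.802081909657593 0.04374898146019242 22.55 [ 0.02643389 -0.07226948 -2.72421908]
total turn [-0.01  0.01  0.  ] shift mm [-0.1  0.9 30.9]
0 [-0.0001, 0.0009, 0.0309] [-0.01, 0.01, 0.0]
```

Request:
play_rows([
  {"wx": 0,"wy": 0,"wz": 0,"dx": 0.0015,"dy": 0,"dz": 0.011,"gripper": 0.3},
  {"wx": 0,"wy": 0,"wz": 0,"dx": 0,"dy": 0,"dz": 0.011,"gripper": 0.3},
  {"wx": 0,"wy": 0,"wz": 0,"dx": 0,"dy": 0,"dz": 0.009,"gripper": 0.3},
  {"wx": 0,"wy": 0,"wz": 0,"dx": 0,"dy": 0.015,"dz": 0,"gripper": 0.3},
  {"wx": 0,"wy": 0,"wz": 0,"dx": 0,"dy": 0.015,"dz": 0,"gripper": 0.3},
])

```text
t: 23.05
position: [0.4194, 0.0963, 0.1576]
tool_rot: [-1.982, -2.437, 0.001]
contact_force: [-0.1, -0.4, -1.9]
width: 0.0438
gripper_force: 34.8
```

Request:
play_rows([
  {"wx": 0,"wy": 0,"wz": 0,"dx": 0,"dy": 0.01,"dz": 0,"gripper": 0.3},
  {"wx": 0,"wy": 0,"wz": 0,"dx": 0,"dy": 0.01,"dz": 0,"gripper": 0.3},
  {"wx": 0,"wy": 0,"wz": 0,"dx": 0,"dy": 0.01,"dz": 0,"gripper": 0.3},
  {"wx": 0,"wy": 0,"wz": 0,"dx": 0,"dy": 0.01,"dz": 0,"gripper": 0.3},
  {"wx": 0,"wy": 0,"wz": 0,"dx": 0,"dy": 0.005,"dz": 0,"gripper": 0.3},
])

```text
t: 23.55
position: [0.4642, 0.1064, 0.158]
tool_rot: [1.98, 2.438, 0.001]
contact_force: [0.5, 0.7, -1.6]
width: 0.0436
gripper_force: 34.8
```

Request:
play_rows([
  {"wx": 0,"wy": 0,"wz": 0,"dx": 0,"dy": 0.005,"dz": 0,"gripper": 0.3},
  {"wx": 0,"wy": 0,"wz": 0,"dx": 0,"dy": 0.003,"dz": 0,"gripper": 0.3},
  {"wx": 0,"wy": 0,"wz": 0,"dx": 0,"dy": 0.002,"dz": 0,"gripper": 0.3},
  {"wx": 0,"wy": 0,"wz": 0,"dx": 0,"dy": 0,"dz": 0,"gripper": 0.3},
  {"wx": 0,"wy": 0,"wz": 0,"dx": 0,"dy": 0,"dz": 0,"gripper": 0.3},
])

```text
t: 24.05
position: [0.4727, 0.1083, 0.1579]
tool_rot: [-1.98, -2.439, 0.0]
contact_force: [0.3, 0.2, -1.5]
width: 0.044
gripper_force: 34.8
```

Request:
play_rows([
  {"wx": 0,"wy": 0,"wz": 0,"dx": 0,"dy": 0.001,"dz": 0,"gripper": 0.3},
  {"wx": 0,"wy": 0,"wz": 0,"dx": 0,"dy": 0.001,"dz": 0,"gripper": 0.3},
  {"wx": 0,"wy": 0,"wz": 0,"dx": 0,"dy": 0,"dz": 0,"gripper": 0.3},
  {"wx": 0,"wy": 0,"wz": 0,"dx": 0,"dy": 0,"dz": 0,"gripper": 0.3},
  {"wx": 0,"wy": 0,"wz": 0,"dx": 0,"dy": 0,"dz": 0,"gripper": 0.3},
])

```text
t: 24.55
position: [0.4735, 0.1085, 0.1577]
tool_rot: [-1.979, -2.437, 0.003]
contact_force: [-7.0, -2.5, 2.3]
width: 0.0435
gripper_force: 34.9
```

Request:
play_rows([
  {"wx": 0,"wy": 0,"wz": 0,"dx": 0,"dy": 0.0005,"dz": 0,"gripper": 0.3},
  {"wx": 0,"wy": 0,"wz": 0,"dx": 0,"dy": 0.0005,"dz": 0,"gripper": 0.3},
  {"wx": 0,"wy": 0,"wz": 0,"dx": 0,"dy": 0,"dz": 0,"gripper": 0.3},
  {"wx": 0,"wy": 0,"wz": 0,"dx": 0,"dy": 0,"dz": 0,"gripper": 0.3},
  {"wx": 0,"wy": 0,"wz": 0,"dx": 0,"dy": 0,"dz": 0,"gripper": 0.3},
])

```text
t: 25.05
position: [0.4736, 0.1086, 0.1576]
tool_rot: [-1.979, -2.437, 0.005]
contact_force: [-10.1, -3.8, 6.0]
width: 0.0439
gripper_force: 35.0
```

The cap floor is touching the rod end (about 11 N). I'll relieve the push, lower it onto the rod and release.

Request:
play_rows([
  {"wx": 0,"wy": 0,"wz": 0,"dx": 0,"dy": -0.002,"dz": 0,"gripper": 0.3},
  {"wx": 0,"wy": 0,"wz": 0,"dx": 0,"dy": 0,"dz": 0.002,"gripper": 0.3},
  {"wx": 0,"wy": 0,"wz": 0,"dx": 0,"dy": 0,"dz": 0.002,"gripper": 0.3},
  {"wx": 0,"wy": 0,"wz": 0,"dx": 0,"dy": 0,"dz": 0.001,"gripper": 0.3},
  {"wx": 0,"wy": 0,"wz": 0,"dx": 0,"dy": 0,"dz": 0,"gripper": 0.3},
])

```text
t: 25.55
position: [0.4733, 0.1085, 0.1525]
tool_rot: [-1.98, -2.438, 0.002]
contact_force: [-4.3, -0.6, -1.7]
width: 0.0437
gripper_force: 34.9
```

Request:
play_rows([
  {"wx": 0,"wy": 0,"wz": 0,"dx": 0,"dy": 0,"dz": 0,"gripper": 0.62},
  {"wx": 0,"wy": 0,"wz": 0,"dx": 0,"dy": 0,"dz": 0,"gripper": 0.62},
  {"wx": 0,"wy": 0,"wz": 0,"dx": 0,"dy": 0,"dz": 0,"gripper": 0.62},
  {"wx": 0,"wy": 0,"wz": 0,"dx": 0,"dy": 0,"dz": 0,"gripper": 0.62},
  {"wx": 0,"wy": 0,"wz": 0,"dx": 0,"dy": 0,"dz": 0,"gripper": 0.62},
])

```text
t: 26.05
position: [0.4741, 0.1086, 0.153]
tool_rot: [1.98, 2.438, 0.0]
contact_force: [-0.4, -0.1, -0.6]
width: 0.0568
gripper_force: 0.0
```

Request:
play_rows([
  {"wx": 0,"wy": 0,"wz": 0,"dx": 0,"dy": 0,"dz": -0.015,"gripper": 0.62},
  {"wx": 0,"wy": 0,"wz": 0,"dx": 0,"dy": 0,"dz": -0.02,"gripper": 0.62},
  {"wx": 0,"wy": 0,"wz": 0,"dx": 0,"dy": 0,"dz": -0.03,"gripper": 0.62},
  {"wx": 0,"wy": 0,"wz": 0,"dx": 0,"dy": 0,"dz": -0.03,"gripper": 0.62},
  {"wx": 0,"wy": 0,"wz": 0,"dx": 0,"dy": 0,"dz": 0,"gripper": 0.62},
])

```text
t: 26.55
position: [0.4757, 0.1088, 0.2514]
tool_rot: [1.978, 2.435, 0.007]
contact_force: [0.6, -0.9, -0.7]
width: 0.0564
gripper_force: 0.0
```

```bash
python3 - <<'E'
from h import *
s=bot.read_state();print(s['position'],s['contact_force'],s['width'],s['t'])
sd=grab('side');t=grab('top');w=grab('wrist')
b=sd['pixels'][115:245,190:320];B=cv2.resize(b,(420,420),interpolation=cv2.INTER_CUBIC)
A=cv2.resize(w['pixels'][100:380,130:500],(370,280))
H=np.zeros((420,790,3),np.uint8);H[:,:420]=B;H[:280,420:]=A;cv2.imwrite('pics/c6.png',H)
E
```

```text
[0.47566584 0.10877845 0.25135457] [ 0.6304192  -0.92063419 -0.69713797] 0.05644254198187175 26.55
```

View pics/c6.png

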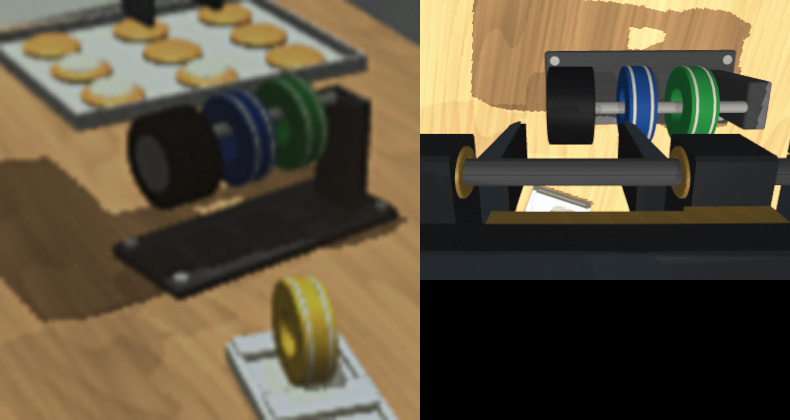

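Both halves show the cap, then blue, then green hanging on the rod, with yellow still in the rack and the gripper clear.

```bash
python3 -c "
from cell import bot
print(bot.hand_in())"
```

```text
the job is handed in; nothing more can be done
None
```

The roller is made up and handed in at about 27 s: green ring, then blue, then the large black cap, all hanging on the rod, the cap pushed on until its bore floor met the rod end; yellow is still in the rack (no verdict returned).

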